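# Reload the cartridge press and clamp it crosswise

### The job

Get the cartridge press ready for its next run: put the spent (short-finned) cartridges left in its tray into the waste bin, set every fresh (tall-finned) cartridge from the bench flat in a tray bay of its own, and only then push the tray fully home. After that tighten the clamp plate's four wing knobs clockwise in two passes, each pass crosswise (after a knob comes its diagonal opposite, then the other diagonal): in the first pass turn every knob to about half way, in the second turn every knob fully tight against its stop. Leave the other things on the bench where they are.

Things in the scene. Friction and masses are not known exactly. Their poses are not given: they have to be found in the camera images.
- press: Cartridge press, fixed to the bench: white housing, 220 mm along own x, 200 mm along own y, with an aluminium clamp plate on top (z = 65 to 85 mm). Origin: centre of its underside; z up. Its tray comes out through its -y face (own y = -100 mm). Place and yaw vary.
- tray (a joint): The press's grey tray, sliding along the press's own y on rails with about 3 N of friction and staying where it is left. 0 = fully out (as at the start), 0.125 m = fully home in the press (end stop). To close, push it towards the press's +y. Its three bays lie side by side along the press's x.
- tray_handle (a point): Middle of the steel bar handle of the tray: 10 mm thick, 80 mm long along the press's x, 42 mm above the bench, 34 mm off the tray's black front plate (towards the press's -y). With the tray out it is at own x = 0, y = -250 mm of the press. Moves with the tray; axes as the press.
- bay1 (a point): Centre of the floor (18 mm above the bench) of the tray's bay at the own -x end of the press: an open pocket 48 mm (press x) by 62 mm (press y), walls 4 mm thick, 14 mm high; the black front plate at its -y side rises 28 mm above the floor. Bays are 52 mm apart. Axes as the press.
- bay2 (a point): Centre of the floor (18 mm above the bench) of the tray's bay at the middle of the press: an open pocket 48 mm (press x) by 62 mm (press y), walls 4 mm thick, 14 mm high; the black front plate at its -y side rises 28 mm above the floor. Bays are 52 mm apart. Axes as the press.
- bay3 (a point): Centre of the floor (18 mm above the bench) of the tray's bay at the own +x end of the press: an open pocket 48 mm (press x) by 62 mm (press y), walls 4 mm thick, 14 mm high; the black front plate at its -y side rises 28 mm above the floor. Bays are 52 mm apart. Axes as the press.
- knob_a (a joint): Clamp knob, axis at own x = -60 mm, y = -50 mm of the press: a black wing 44 x 11 mm, z = 97 to 121 mm, on a skirt 34 mm across. Turns clockwise from above: 0 slack, 1.3 rad half way, 2.6 tight (hard stop); starts 0 to 0.35. At 0 the wing lies along the press's x, its white-lined end to +x; at v it is v clockwise of that. Friction 0.06 N m, stays put. Diagonally across: knob c.
- knob_b (a joint): Clamp knob, axis at own x = +60 mm, y = -50 mm of the press: a black wing 44 x 11 mm, z = 97 to 121 mm, on a skirt 34 mm across. Turns clockwise from above: 0 slack, 1.3 rad half way, 2.6 tight (hard stop); starts 0 to 0.35. At 0 the wing lies along the press's x, its white-lined end to +x; at v it is v clockwise of that. Friction 0.06 N m, stays put. Diagonally across: knob d.
- knob_c (a joint): Clamp knob, axis at own x = +60 mm, y = +50 mm of the press: a black wing 44 x 11 mm, z = 97 to 121 mm, on a skirt 34 mm across. Turns clockwise from above: 0 slack, 1.3 rad half way, 2.6 tight (hard stop); starts 0 to 0.35. At 0 the wing lies along the press's x, its white-lined end to +x; at v it is v clockwise of that. Friction 0.06 N m, stays put. Diagonally across: knob a.
- knob_d (a joint): Clamp knob, axis at own x = -60 mm, y = +50 mm of the press: a black wing 44 x 11 mm, z = 97 to 121 mm, on a skirt 34 mm across. Turns clockwise from above: 0 slack, 1.3 rad half way, 2.6 tight (hard stop); starts 0 to 0.35. At 0 the wing lies along the press's x, its white-lined end to +x; at v it is v clockwise of that. Friction 0.06 N m, stays put. Diagonally across: knob b.
- fresh1: Fresh cartridge, may be absent: white plastic block 36 mm (own x) x 50 mm (own y) x 22 mm high, with an upright grip fin on top, centred, 10 mm thick (x), 34 mm long (y) and 22 mm high (44 mm in all). Fits a bay either way round with its long side along the press's y. Origin: centre of its underside. 40 to 85 g. Stands on the bench at the start.
- fresh2: Fresh cartridge, may be absent: white plastic block 36 mm (own x) x 50 mm (own y) x 22 mm high, with an upright grip fin on top, centred, 10 mm thick (x), 34 mm long (y) and 22 mm high (44 mm in all). Fits a bay either way round with its long side along the press's y. Origin: centre of its underside. 40 to 85 g. Stands on the bench at the start.
- fresh3: Fresh cartridge, may be absent: white plastic block 36 mm (own x) x 50 mm (own y) x 22 mm high, with an upright grip fin on top, centred, 10 mm thick (x), 34 mm long (y) and 22 mm high (44 mm in all). Fits a bay either way round with its long side along the press's y. Origin: centre of its underside. 40 to 85 g. Stands on the bench at the start.
- spent1: Spent cartridge, may be absent: as a fresh one, but its fin is pressed down and only 12 mm high (34 mm in all). Stands in one of the tray's bays at the start (long side along the press's y).
- spent2: Spent cartridge, may be absent: as a fresh one, but its fin is pressed down and only 12 mm high (34 mm in all). Stands in one of the tray's bays at the start (long side along the press's y).
- spent3: Spent cartridge, may be absent: as a fresh one, but its fin is pressed down and only 12 mm high (34 mm in all). Stands in one of the tray's bays at the start (long side along the press's y).
- bin_in (a point): Centre of the inner floor (4 mm above the bench) of the waste bin, a yellow open box fixed to the bench, outside 170 mm (own x) x 130 mm (own y), 70 mm high, walls 4 mm. Its axes are those of the bin.
- bottle: Bystander: upright plastic dispensing bottle, 44 mm across, 100 mm high. Origin: centre of its underside.
- jar: Bystander: small closed jar, 40 mm across, 50 mm high. Origin: centre of its underside.
- tipbox: Bystander: pipette-tip box 85 x 120 x 57 mm. Origin: centre of its underside.
- mouse: Bystander: black computer mouse 100 x 60 x 28 mm. Origin: centre of its underside.
- marker: Bystander: black marker pen 130 mm long, 14 mm thick, lying. Origin: centre of its underside.
Mind the look-alikes: they are no part of the job. What is shaped like the fresh2 but black or blue is not meant. What is shaped like the fresh3 but brown or turquoise is not meant.

How it is judged:
On the way, in this order (a step that is already met when the one before it is completed fails the run):
1. every spent cartridge lies in the bin and every fresh one flat in a tray bay, with the tray still out (((horizontal distance between fresh1 and bay1 below 0.013 m and z of fresh1 in the frame of bay1 below 0.006 m) or (horizontal distance between fresh1 and bay2 below 0.013 m and z of fresh1 in the frame of bay2 below 0.006 m) or (horizontal distance between fresh1 and bay3 below 0.013 m and z of fresh1 in the frame of bay3 below 0.006 m)) and angle between each of fresh1, fresh2, fresh3's own z axis and vertical below 0.12 rad and ((horizontal distance between fresh2 and bay1 below 0.013 m and z of fresh2 in the frame of bay1 below 0.006 m) or (horizontal distance between fresh2 and bay2 below 0.013 m and z of fresh2 in the frame of bay2 below 0.006 m) or (horizontal distance between fresh2 and bay3 below 0.013 m and z of fresh2 in the frame of bay3 below 0.006 m)) and ((horizontal distance between fresh3 and bay1 below 0.013 m and z of fresh3 in the frame of bay1 below 0.006 m) or (horizontal distance between fresh3 and bay2 below 0.013 m and z of fresh3 in the frame of bay2 below 0.006 m) or (horizontal distance between fresh3 and bay3 below 0.013 m and z of fresh3 in the frame of bay3 below 0.006 m)) and x of spent1 in the frame of bin_in between -0.082 and 0.082 m and y of spent1 in the frame of bin_in between -0.062 and 0.062 m and z of each of spent1, spent2, spent3 in the frame of bin_in below 0.062 m and linear speed of each of spent1, spent2, spent3 below 0.05 m/s and x of spent2 in the frame of bin_in between -0.082 and 0.082 m and y of spent2 in the frame of bin_in between -0.062 and 0.062 m and x of spent3 in the frame of bin_in between -0.082 and 0.082 m and y of spent3 in the frame of bin_in between -0.062 and 0.062 m and value of joint tray below 0.03 m), for 0.2 s.
2. the tray is fully home (value of joint tray above 0.119 m), for 0.2 s.
3. first pass: every knob is turned to about half way (0.9 rad or more) (value of joint each of knob_a, knob_b, knob_c, knob_d above 0.9 rad), for 0.2 s.
4. second pass: every knob is fully tight (value of joint each of knob_a, knob_b, knob_c, knob_d above 2.45 rad), for 0.2 s.
At the end, for the whole second after the job is handed in: All four knobs read above 2.45 rad, the tray is above 0.119 m, every fresh cartridge stands flat in a bay (within 13 mm of its centre, less than 6 mm above its floor, tilted less than 0.12 rad) and every spent one lies at rest inside the bin (all of step 4 and ((horizontal distance between fresh1 and bay1 below 0.013 m and z of fresh1 in the frame of bay1 below 0.006 m) or (horizontal distance between fresh1 and bay2 below 0.013 m and z of fresh1 in the frame of bay2 below 0.006 m) or (horizontal distance between fresh1 and bay3 below 0.013 m and z of fresh1 in the frame of bay3 below 0.006 m)) and angle between each of fresh1, fresh2, fresh3's own z axis and vertical below 0.12 rad and ((horizontal distance between fresh2 and bay1 below 0.013 m and z of fresh2 in the frame of bay1 below 0.006 m) or (horizontal distance between fresh2 and bay2 below 0.013 m and z of fresh2 in the frame of bay2 below 0.006 m) or (horizontal distance between fresh2 and bay3 below 0.013 m and z of fresh2 in the frame of bay3 below 0.006 m)) and ((horizontal distance between fresh3 and bay1 below 0.013 m and z of fresh3 in the frame of bay1 below 0.006 m) or (horizontal distance between fresh3 and bay2 below 0.013 m and z of fresh3 in the frame of bay2 below 0.006 m) or (horizontal distance between fresh3 and bay3 below 0.013 m and z of fresh3 in the frame of bay3 below 0.006 m)) and x of spent1 in the frame of bin_in between -0.082 and 0.082 m and y of spent1 in the frame of bin_in between -0.062 and 0.062 m and z of each of spent1, spent2, spent3 in the frame of bin_in below 0.062 m and linear speed of each of spent1, spent2, spent3 below 0.05 m/s and x of spent2 in the frame of bin_in between -0.082 and 0.082 m and y of spent2 in the frame of bin_in between -0.062 and 0.062 m and x of spent3 in the frame of bin_in between -0.082 and 0.082 m and y of spent3 in the frame of bin_in between -0.062 and 0.062 m and value of joint tray above 0.119 m); the robot touches nothing.
It fails at once if a knob is tightened (above 0.75 rad) before the tray is home (value of joint tray below 0.112 m and value of joint any of knob_a, knob_b, knob_c, knob_d above 0.75 rad).
It fails at once if a knob goes far past half way (above 1.95 rad) while another has not had its first pass (below 0.9 rad) (value of joint any of knob_a, knob_b, knob_c, knob_d above 1.95 rad and value of joint any of knob_a, knob_b, knob_c, knob_d below 0.9 rad).
It fails at once if first pass not crosswise: two neighbouring knobs are past 0.9 rad while both others are not ((value of joint each of knob_a, knob_b above 0.9 rad and value of joint each of knob_c, knob_d below 0.9 rad) or (value of joint each of knob_b, knob_c above 0.9 rad and value of joint each of knob_d, knob_a below 0.9 rad) or (value of joint each of knob_c, knob_d above 0.9 rad and value of joint each of knob_a, knob_b below 0.9 rad) or (value of joint each of knob_d, knob_a above 0.9 rad and value of joint each of knob_b, knob_c below 0.9 rad)).
It fails at once if second pass not crosswise: two neighbouring knobs are past 2.2 rad while both others are not ((value of joint each of knob_a, knob_b above 2.2 rad and value of joint each of knob_c, knob_d below 2.2 rad) or (value of joint each of knob_b, knob_c above 2.2 rad and value of joint each of knob_d, knob_a below 2.2 rad) or (value of joint each of knob_c, knob_d above 2.2 rad and value of joint each of knob_a, knob_b below 2.2 rad) or (value of joint each of knob_d, knob_a above 2.2 rad and value of joint each of knob_b, knob_c below 2.2 rad)).
It fails at once if a bystander is moved more than 40 mm (distance of any of bottle, jar, tipbox, mouse, marker from where it was at the start of the episode above 0.04 m).
Of spent1, spent2, spent3 only 1 to 2 are there at a start; the rules pass over those that are not, and their reading is None.
Of fresh1, fresh2, fresh3 only 2 to 3 are there at a start; the rules pass over those that are not, and their reading is None.
At some moment in a run one of fresh1, fresh2, fresh3 may be knocked a few centimetres aside while the robot is not near it.
It also fails if it takes over 210 s, if anything falls off the work surface, if the arm or the gripper's body presses on something with over 40 N, if the wrist force passes 120 N, or if a joint passes its speed limit or range.

### The arm

A 6-joint arm with a two-finger parallel gripper is mounted at the origin on the work surface. World frame = base frame: x ahead of the robot, y to its left, z up, the work surface at z = 0. Lengths are in m, angles in rad, forces in N, time in s.
With the tool pointing down it reaches from about 0.425 to 0.95 m from the base axis. Payload 3.5 kg.
Tool frame: the origin (TCP) lies on the centre line of the jaws, within the pads' length; the fingertips stand 17 mm ahead of it and the grasp point (between the pads) lies 2 mm behind it; z points along the fingers, y is the line along which they close (so a half turn about z gives the same grasp; the last joint's range is limited). The gripper opens to 85 mm and grips with 20 to 120 N. Pads are 22 mm wide; open, the fingers measure 114 mm over their backs; the gripper's body (76 mm by 85 mm) begins 54 mm behind the grasp point. The pads swing forward as they close: fully open they stand 13 mm farther back than shut.
Start: joints at [-1.264, 0.286, 1.577, -0, 1.279, -0.15], TCP at [0.298, -0.606, 0.214] pointing down, gripper open.
Joint ranges: [-2.77, 2.77], [-0.9, 2.22], [0.21, 2.48], [-1.53, 4.67], [0.24, 2.81], [-2.84, 2.84]. Speed limits (rad/s): [2.79, 2.79, 3.14, 3.14, 3.14, 3.14].

### API

Orientations are given as a unit quaternion [x, y, z, w].
In Python, from plant import ctrl gives the robot as it stands. The module is installed in compiled form; this text tells all that it offers.
- The arm moves only by the tool drive_tool, never from a script. Its argument "moves" is a list of rows, each a list of 3 entries, a list of its own where there are three numbers: the turn, a rotation vector about the tool's x, y, z in rad, then the shift along the tool's x, y, z in m, then the finger opening in m, from 0 to 0.0854. A call has 1 to 5 rows; each row shifts and turns the commanded pose from where the row before left it, along the tool's axes as they then stand; what a row does not reach is not made up. A row lasts 1/8 s, in which the tool goes at most 62.5 mm and 10.7 degrees, less where a joint would pass 70% of its speed; a pose out of reach is approached as far as the arm can. A call with a gripper value outside its range is refused whole. The fingers move at their own pace and stop on an object; "grip_force" is the grip in N (left out, the last holds). Time passes only in rows, so rows that do not move let the fingers close. It gives the time, the measured TCP pose, the force, the opening and the grip force at its end, in the units of the state.
- ctrl.get_state(): the state, without advancing time (a new reading comes with each control period).
- ctrl.read_camera(name): name is "side" or "top" or "wrist"; returns a dict with "image" (420x560x3 uint8, red, green, blue), "fx", "fy", "cx", "cy" (pixels), "R" (3x3) and "t" (3): a world point X has camera coordinates R X + t. Camera axes: x right, y down, z forward; pixel columns grow to the right and rows downward; lengths in m; the calibration is good to about 2 mm. A picture is of the moment at which its call begins. There is no depth.
- ctrl.sign_off(): hands the job in; it is judged then, once.
The state is a dict: "time": time; "qpos": joint angles; "dq": joint speeds; "joint_efforts": joint torques, N m; "eef_pos": TCP position; "tcp_rot": TCP orientation; "contact_force": force on the tool from outside, world axes, zero at the start; "wrist_torque": the same for the moment, N m; "opening": opening from 0.0 (shut) to 1.0 (fully open); "finger_force": force on a finger pad.
Only numpy, scipy, OpenCV 4.12 (cv2) and the standard library are available. Lean on these libraries where they do the work, as an engineer would, in place of code of your own. Each camera call takes 0.05 s, during which the arm holds its last target. There are 200 camera calls.

## Working session

There is one attempt and no reset: what is moved stays moved. The work goes in short steps, Python scripts to look and compute and a tool call to move; the robot and the scene stay as the last step left them, time stands still between calls to the robot, and variables do not carry over. Pictures are saved under pics/ and viewed, at most 14 in all, crops included, and the job is handed in when it is done.

Besides the shell and the picture viewer there is one more tool, called after ">>>" by a JSON object that holds its "api" and its "payload". drive_tool: Moves the arm, as the interface text tells. Its arguments: {"type":"object","properties":{"moves":{"type":"array","items":{"type":"array"}},"grip_force":{"type":"number"}},"required":["moves"]}

```bash
mkdir -p pics; ls
python3 - <<'E'
from plant import ctrl
import cv2,numpy as np
s=ctrl.get_state();print({k:np.round(v,3).tolist() for k,v in s.items()})
for n in ['top','side','wrist']:
    c=ctrl.read_camera(n);cv2.imwrite(f'pics/{n}0.png',c['image'][:,:,::-1])
    print(n,c['fx'],c['fy'],c['cx'],c['cy'],np.round(c['R'],4).tolist(),np.round(c['t'],4).tolist(), (-np.array(c['R']).T@c['t']).round(3))
E
```

```text
pics
{'time': 0.0, 'qpos': [-1.264, 0.287, 1.578, -0.0, 1.279, -0.15], 'dq': [-0.0, -0.0, 0.002, -0.0, 0.002, -0.001], 'joint_efforts': [-0.001, -40.598, -29.262, -0.0, 0.006, 0.0], 'eef_pos': [0.298, -0.605, 0.212], 'tcp_rot': [0.974, 0.226, -0.0, -0.001], 'contact_force': [0.355, 0.06, -0.292], 'wrist_torque': [-0.01, 0.033, 0.004], 'finger_force': 0.0, 'opening': 1.004}
top 482.7086944480704 482.7086944480704 285.616875514884 206.58513605386648 [[-0.0175, -0.9997, 0.0187], [-0.996, 0.0158, -0.0884], [0.0881, -0.0202, -0.9959]] [-0.016, 0.5867, 1.1954] [ 4.790e-01 -1.000e-03  1.243e+00]
side 477.44874203738357 477.44874203738357 281.0962293682112 212.0127522627723 [[-0.9912, -0.1317, 0.0129], [-0.1034, 0.7101, -0.6965], [0.0826, -0.6917, -0.7175]] [0.5673, 0.1431, 1.4043] [0.461 0.944 1.1  ]
wrist 329.9002683569547 329.9002683569547 283.66014107942556 210.3446774619966 [[0.4415, -0.8972, -0.0018], [-0.8634, -0.4254, 0.2714], [-0.2442, -0.1182, -0.9625]] [-0.6746, -0.035, 0.3796] [ 0.36  -0.575  0.374]
```

View pics/top0.png

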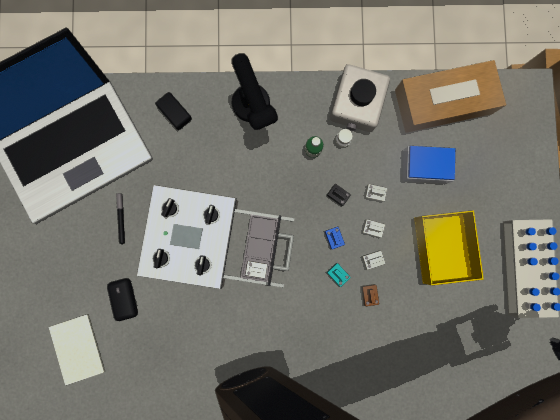

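View pics/side0.png

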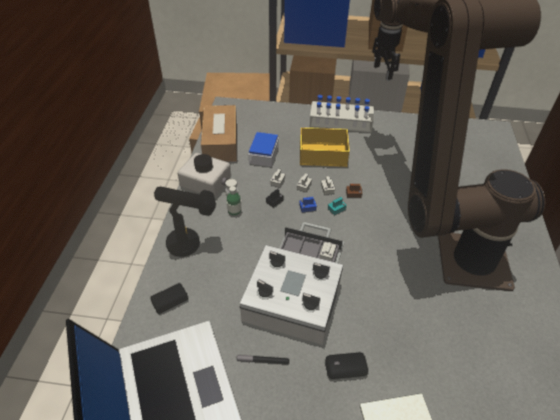

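Top view: press at about (187,237), with the tray out to the right. There is one short-finned cartridge in the lower bay (257,269). Three white fresh cartridges are at (376,192), (374,228) and (373,260), and the bin is at (451,247). The blue, black, turquoise and brown pieces are decoys. The side view agrees.

```bash
cat > h.py <<'E'
from plant import ctrl
import cv2,numpy as np
from scipy.spatial.transform import Rotation as Ro
def cam(n,save=None):
    c=ctrl.read_camera(n); c['R']=np.array(c['R']);c['t']=np.array(c['t'])
    if save: cv2.imwrite(f'pics/{save}.png',c['image'][:,:,::-1])
    return c
def ray(c,uv,z):
    uv=np.atleast_2d(uv).astype(float)
    d=np.c_[(uv[:,0]-c['cx'])/c['fx'],(uv[:,1]-c['cy'])/c['fy'],np.ones(len(uv))]@c['R']
    o=-c['R'].T@c['t']
    return (o+d*((z-o[2])/d[:,2])[:,None])[:,:2]
def proj(c,X):
    p=np.atleast_2d(X)@c['R'].T+c['t']
    return np.c_[p[:,0]/p[:,2]*c['fx']+c['cx'],p[:,1]/p[:,2]*c['fy']+c['cy']]
def blobs(m,amin=30,amax=1e9):
    n,l,st,ce=cv2.connectedComponentsWithStats(m.astype(np.uint8))
    out=[]
    for i in range(1,n):
        if amin<=st[i,4]<=amax:
            k=max(cv2.findContours((l==i).astype(np.uint8),0,1)[0],key=len)
            out.append((ce[i],st[i,4],k))
    return out
E
python3 - <<'E'
from h import *
c=cam('top');im=c['image']
cv2.imwrite('pics/c1.png',cv2.resize(im[170:310,130:400,::-1],None,fx=2.9,fy=2.9,interpolation=cv2.INTER_CUBIC))
hsv=cv2.cvtColor(im,cv2.COLOR_RGB2HSV)
w=(hsv[...,2]>150)&(hsv[...,1]<60)
w[:150]=0
for ce,a,k in blobs(w,60,20000):
    r=cv2.minAreaRect(k);print('white',ce.round(1),a,np.round(r[0],1),np.round(r[1],1),round(r[2],1), ray(c,ce,.022).round(3))
    if 5000<a: print(cv2.boxPoints(r).round(1), ray(c,cv2.boxPoints(r),.085).round(4).tolist(), cv2.approxPolyDP(cv2.convexHull(k),4,True)[:,0].tolist())
y=(hsv[...,1]>150)&(hsv[...,0]>18)&(hsv[...,0]<35)&(hsv[...,2]>80)
for ce,a,k in blobs(y,500):
    r=cv2.minAreaRect(k);b=cv2.approxPolyDP(cv2.convexHull(k),5,True)[:,0];print('yel',ce.round(1),a,b.tolist(),ray(c,b,.07).round(3).tolist())
E
```

```text
white [ 69.3 179.7] 3867 [ 72.9 155.7] [ 79.1 135.5] 61.7 [[0.664 0.52 ]]
white [186.1 236.5] 6114 [185.5 236.4] [83.7 92.4] 9.5 [[0.515 0.226]]
[[136.6 275.1]
 [151.8 184. ]
 [234.4 197.7]
 [219.2 288.9]] [[0.4241, 0.3305], [0.6409, 0.2962], [0.6045, 0.0983], [0.3882, 0.136]] [[154, 185], [234, 198], [219, 288], [137, 275]]
white [377. 192.] 190 [376.2 192. ] [18.8 13.3] 11.3 [[ 0.621 -0.26 ]]
white [255.9 213.3] 136 [256.  213.8] [43.  4.] 9.0 [[0.571 0.05 ]]
white [533.9 266.2] 2494 [535.  268.1] [99.  40.1] 86.2 [[ 0.425 -0.653]]
white [374.8 228. ] 205 [373.8 227.9] [18.9 13.6] 14.0 [[ 0.529 -0.251]]
white [374.3 259.5] 216 [373.7 259.6] [13.6 18.7] 71.6 [[ 0.449 -0.247]]
white [256.5 269.3] 246 [256.  269.2] [19.4 13.8] 9.5 [[0.43 0.05]]
white [244.  279.4] 122 [244.5 279.4] [41.9  3.1] 8.9 [[0.406 0.081]]
white [ 75.8 349.4] 2471 [ 75.7 349.4] [61.6 40.9] 73.7 [[0.243 0.495]]
yel [448.8 246.4] 3204 [[473, 210], [483, 279], [431, 284], [418, 249], [422, 216]] [[0.567, -0.485], [0.399, -0.501], [0.389, -0.373], [0.474, -0.345], [0.554, -0.358]]
```

View pics/c1.png

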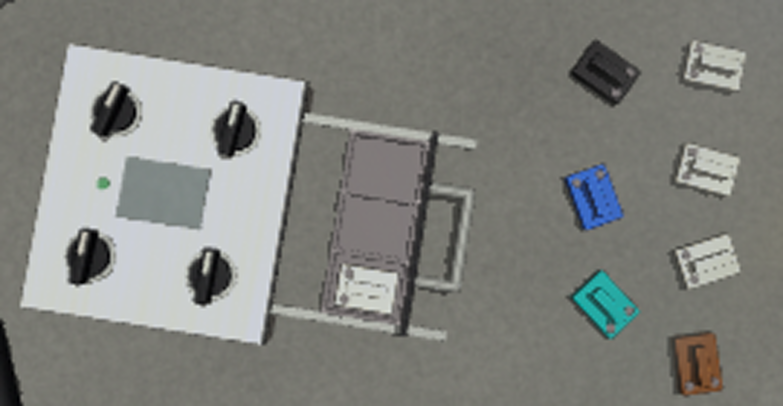

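The crop shows one spent cartridge in bay1 (crop 368,288; its fin is short). Bays 2 and 3 are empty, and there are three fresh cartridges. The wing knobs are near slack. The next step is to hover over the tray for a close look.

```bash
cat >> h.py <<'E'
def psi():
    x=Ro.from_quat(ctrl.get_state()['tcp_rot']).as_matrix()[:,0]; return np.arctan2(x[1],x[0])
def to(x,y,z=None,p=None):
    """turn about tool z, then shift in tool axes after that turn"""
    s=ctrl.get_state();e=np.array(s['eef_pos']);q=psi();p=q if p is None else p
    d=np.array([x,y])-e[:2]
    print('t=%.1f at'%s['time'],e.round(4),'psi %.3f'%q,'| turn z %.3f | shift x %.4f y %.4f z %s'%(q-p,d@[np.cos(p),np.sin(p)],d@[np.sin(p),-np.cos(p)],None if z is None else round(e[2]-z,4)))
E
python3 -c "
from h import *
to(.475,.05,.22,1.40)"
```

```text
t=0.2 at [ 0.2976 -0.6054  0.2127] psi 0.457 | turn z -0.943 | shift x 0.6760 y 0.0634 z -0.0073
```

>>> {"api": "drive_tool", "payload": {"moves": [[[0,0,-0.18],[0,0,-0.008],0.085],[[0,0,-0.18],[0,0,0],0.04],[[0,0,-0.18],[0,0,0],0.04],[[0,0,-0.18],[0,0,0],0.04],[[0,0,-0.18],[0,0,0],0.04]]}}

```text
time: 0.82
eef_pos: [0.2977, -0.6056, 0.2212]
tcp_rot: [0.777, 0.63, 0.0, -0.0]
contact_force: [-0.8, -0.0, -0.4]
opening: 0.468
finger_force: 0.0
```

>>> {"api": "drive_tool", "payload": {"moves": [[[0,0,-0.043],[0.056,0.005,0],0.04],[[0,0,0],[0.062,0.005,0],0.04],[[0,0,0],[0.062,0.006,0],0.04],[[0,0,0],[0.062,0.006,0],0.04],[[0,0,0],[0.062,0.006,0],0.04]]}}

```text
time: 1.45
eef_pos: [0.3795, -0.3096, 0.2215]
tcp_rot: [0.765, 0.644, 0.0, 0.0]
contact_force: [1.2, 0.3, -0.1]
opening: 0.471
finger_force: 0.0
```

>>> {"api": "drive_tool", "payload": {"moves": [[[0,0,0],[0.062,0.006,0],0.04],[[0,0,0],[0.062,0.006,0],0.04],[[0,0,0],[0.062,0.006,0],0.04],[[0,0,0],[0.062,0.006,0],0.04],[[0,0,0],[0.062,0.006,0],0.04]]}}

```text
time: 2.08
eef_pos: [0.4618, -0.0092, 0.2218]
tcp_rot: [0.765, 0.644, 0.0, 0.0]
contact_force: [0.1, -0.4, 0.4]
opening: 0.464
finger_force: 0.0
```

>>> {"api": "drive_tool", "payload": {"moves": [[[0,0,0],[0.062,0.006,0],0.04],[[0,0,0],[0,0,0],0.04],[[0,0,0],[0,0,0],0.04]]}}

```text
time: 2.45
eef_pos: [0.4779, 0.0489, 0.2214]
tcp_rot: [0.765, 0.645, -0.0, -0.0]
contact_force: [-1.1, 0.2, -0.3]
opening: 0.466
finger_force: 0.0
```

Run:
```python
from h import *
c=cam('wrist','w1'); to(.475,.05,.22,1.40)
s=ctrl.get_state();print(s['opening'],np.round(s['qpos'],2))
cv2.imwrite('pics/w1b.png',cv2.resize(c['image'][:,:,::-1],None,fx=1.42,fy=1.42,interpolation=cv2.INTER_CUBIC))
```

```text
t=2.5 at [0.478  0.0481 0.2214] psi 1.399 | turn z -0.001 | shift x 0.0013 y -0.0032 z 0.0014
0.4670156354425684 [-0.11 -0.16  2.03 -0.    1.27  0.06]
```

View pics/w1b.png

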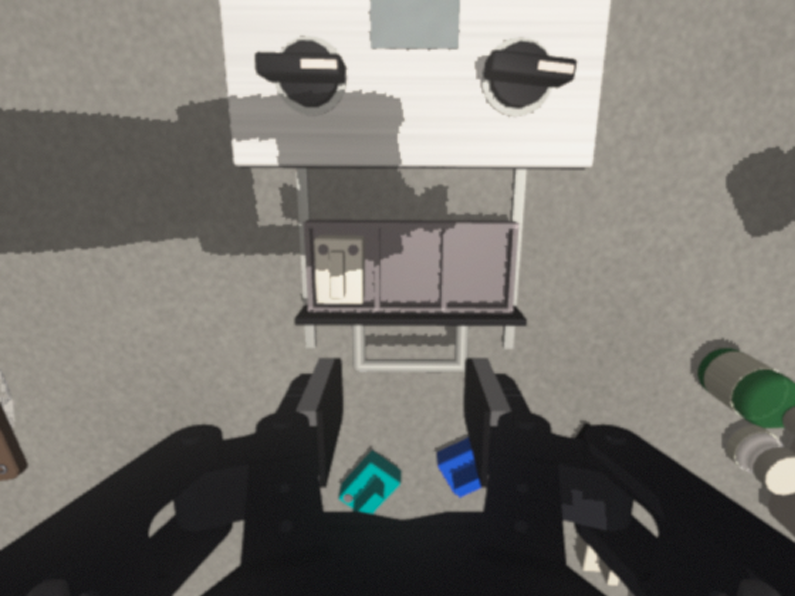

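Wrist view: the tray's wall tops span about x 304–516 and y 222–312 in the enlarged picture, with dividers at x=378 and 444. The spent cartridge's block top spans (313–364, 237–305) and the handle bar is at (413,365). The press front top edge runs from (235,165) to (592,165), with the two near knobs above it.

```bash
cat >> h.py <<'E'
yaw=-.172;P0=np.array([.5144,.2153])
def inP(w): 
    c,s=np.cos(yaw),np.sin(yaw); return (np.atleast_2d(w)-P0)@np.array([[c,-s],[s,c]])
def toW(p):
    c,s=np.cos(yaw),np.sin(yaw); return np.atleast_2d(p)@np.array([[c,s],[-s,c]])+P0
E
python3 - <<'E'
from h import *
c=cam('wrist');k=1/1.42
f=lambda p,z:ray(c,(np.array(p,float)+.5)*k-.5,z)
fr=f([(235,165),(592,165)],.085);print('front',fr.round(4),inP(fr).round(4), 'yaw',np.arctan2(*(fr[1]-fr[0])[::-1]))
w=f([(306,224),(378,224),(444,224),(513,224),(306,310),(378,310),(444,310),(513,310)],.032)
print('walls',inP(w).round(4).tolist(),'yaw',[np.arctan2(*(w[i+3]-w[i])[::-1]).round(3) for i in(0,4)])
b=f([(313,237),(364,237),(314,305),(362,305)],.040);print('blk',inP(b).round(4).tolist(),b.mean(0))
b=f([(338,275)],.052);print('fin',inP(b).round(4).tolist(),b)
b=f([(358,365),(465,365)],.047);print('handle',inP(b).round(4).tolist(),b)
E
```

```text
front [[0.3896 0.1341]
 [0.6045 0.097 ]] [[-0.1091 -0.1013]
 [ 0.109  -0.1012]] yaw -0.17112339351403913
walls [[-0.0786, -0.1434], [-0.025, -0.1434], [0.0241, -0.1433], [0.0755, -0.1433], [-0.0823, -0.2104], [-0.0259, -0.2103], [0.0258, -0.2103], [0.0798, -0.2103]] yaw [np.float64(-0.171), np.float64(-0.171)]
blk [[-0.0723, -0.1519], [-0.035, -0.1519], [-0.0742, -0.2039], [-0.0376, -0.2039]] [0.42997831 0.04938993]
fin [[-0.0534, -0.1777]] [[0.43141686 0.0493536 ]]
handle [[-0.0412, -0.2504], [0.0418, -0.2503]] [[ 0.43096349 -0.02431267]
 [ 0.5127475  -0.03845507]]
```

Run:
```python
from h import *
print('bays',toW([[-.052,-.177],[0,-.177],[.052,-.177]]).round(4).tolist())
w=toW([-.054,-.178])[0];print(w);to(*w,.059,1.40)
```

```text
bays [[0.4329, 0.0498], [0.4841, 0.0409], [0.5353, 0.032]]
[0.43073153 0.04916876]
t=2.5 at [0.478  0.0477 0.2215] psi 1.398 | turn z -0.002 | shift x -0.0066 y -0.0468 z 0.1625
```

>>> {"api": "drive_tool", "payload": {"moves": [[[0,0,0],[-0.0066,-0.0468,0.01],0.034],[[0,0,0],[0,0,0.05],0.034],[[0,0,0],[0,0,0.05],0.034],[[0,0,0],[0,0,0.03],0.034],[[0,0,0],[0,0,0],0.034]], "grip_force": 30}}

```text
time: 3.18
eef_pos: [0.4286, 0.0492, 0.0793]
tcp_rot: [0.766, 0.643, -0.002, -0.002]
contact_force: [0.6, 0.8, 0.3]
opening: 0.398
finger_force: 0.0
```

>>> {"api": "drive_tool", "payload": {"moves": [[[0,0,0],[0,0,0.012],0.034],[[0,0,0],[0,0,0.0105],0.034],[[0,0,0],[0,0,0],0.034]]}}

```text
time: 3.55
eef_pos: [0.4307, 0.0502, 0.0588]
tcp_rot: [0.765, 0.644, -0.0, -0.0]
contact_force: [-0.5, 0.2, -0.1]
opening: 0.396
finger_force: 0.0
```

>>> {"api": "drive_tool", "payload": {"moves": [[[0,0,0],[0,0,0],0.0],[[0,0,0],[0,0,0],0.0],[[0,0,0],[0,0,0],0.0],[[0,0,0],[0,0,0],0.0]]}}

```text
time: 4.05
eef_pos: [0.4311, 0.0503, 0.0593]
tcp_rot: [0.765, 0.644, 0.0, 0.0]
contact_force: [-0.3, -0.4, -0.3]
opening: 0.005
finger_force: 0.0
```

Run:
```python
from h import *
c=cam('wrist')
cv2.imwrite('pics/w2b.png',cv2.resize(c['image'][:,:,::-1],None,fx=1.42,fy=1.42,interpolation=cv2.INTER_CUBIC))
print(proj(c,[[*ctrl.get_state()['eef_pos'][:2],.042]])*1.42)
```

```text
[[400.3687304  342.19032238]]
```

View pics/w2b.png

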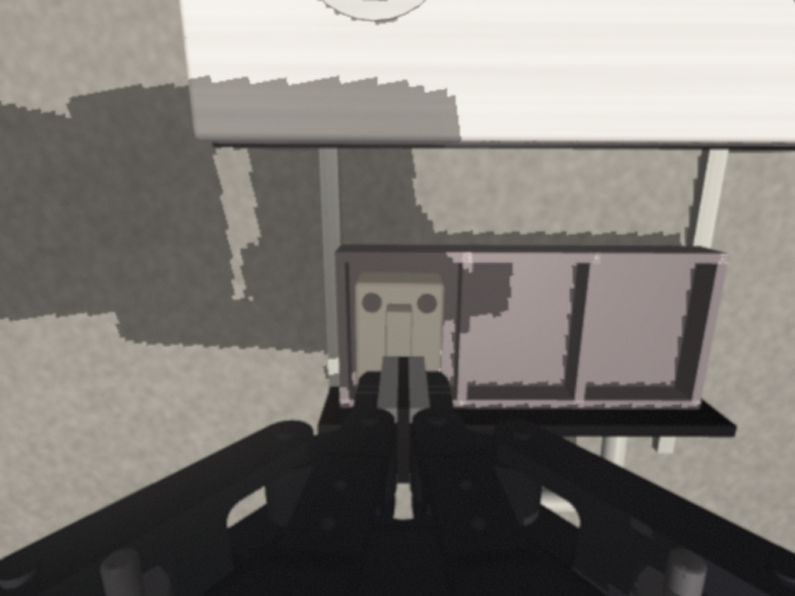

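The pads shut above the fin: their tips are at (404,357), and the short fin at (400,340) is untouched. I'll work out the true tip height.

Run:
```python
from h import *
c=cam('wrist');e=np.array(ctrl.get_state()['eef_pos']);q=psi()
for z in (.035,.042,.05,.055,.06,.065,.07): print(z,(proj(c,[[*(e[:2]+.011*np.array([np.cos(q),np.sin(q)])),z],[*e[:2],z]])*1.42).round(0).tolist())
print(inP(e[:2]), (inP(ray(c,np.array([[400,303]])/1.42,.052))),inP(ray(c,np.array([[357,283],[443,283]])/1.42,.040)))
```

```text
0.035 [[400.0, 311.0], [401.0, 336.0]]
0.042 [[400.0, 316.0], [400.0, 342.0]]
0.05 [[400.0, 323.0], [400.0, 350.0]]
0.055 [[400.0, 327.0], [400.0, 355.0]]
0.06 [[400.0, 332.0], [400.0, 360.0]]
0.065 [[400.0, 337.0], [400.0, 365.0]]
0.07 [[400.0, 342.0], [400.0, 371.0]]
[[-0.05395604 -0.17684119]] [[-0.05408964 -0.15729284]] [[-0.07120181 -0.15256419]
 [-0.03709178 -0.15251705]]
```

>>> {"api": "drive_tool", "payload": {"moves": [[[0,0,0],[0,0,0.002],0.0],[[0,0,0],[0,0,0],0.0]]}}

```text
time: 4.4
eef_pos: [0.4307, 0.0503, 0.0569]
tcp_rot: [0.765, 0.644, -0.0, -0.0]
contact_force: [0.1, 1.0, 0.1]
opening: -0.002
finger_force: 0.0
```

>>> {"api": "drive_tool", "payload": {"moves": [[[0,0,0],[0,0,0.002],0.0],[[0,0,0],[0,0,0],0.0]]}}

```text
time: 4.65
eef_pos: [0.4307, 0.0503, 0.0549]
tcp_rot: [0.765, 0.644, -0.0, -0.0]
contact_force: [0.1, -0.8, 0.8]
opening: 0.002
finger_force: 0.0
```

>>> {"api": "drive_tool", "payload": {"moves": [[[0,0,0],[0,0,0.001],0.0],[[0,0,0],[0,0,0],0.0]]}}

```text
time: 4.9
eef_pos: [0.4309, 0.0503, 0.054]
tcp_rot: [0.765, 0.644, -0.0, -0.0]
contact_force: [-0.4, -0.5, 1.1]
opening: 0.003
finger_force: 0.0
```

>>> {"api": "drive_tool", "payload": {"moves": [[[0,0,0],[0,0,0.002],0.0],[[0,0,0],[0,0,0],0.0]]}}

```text
time: 5.15
eef_pos: [0.4307, 0.0503, 0.0519]
tcp_rot: [0.765, 0.644, -0.0, -0.0]
contact_force: [-0.2, -0.0, -0.5]
opening: 0.001
finger_force: 0.0
```

>>> {"api": "drive_tool", "payload": {"moves": [[[0,0,0],[0,0,0.002],0.0],[[0,0,0],[0,0,0],0.0]]}}

```text
time: 5.4
eef_pos: [0.4308, 0.0503, 0.0499]
tcp_rot: [0.765, 0.644, -0.0, -0.0]
contact_force: [0.1, -0.2, -0.1]
opening: -0.002
finger_force: 0.0
```

Run:
```python
from h import *
c=cam('wrist');d=cam('side');e=ctrl.get_state()['eef_pos']
p=proj(d,[e])[0].astype(int);print(e,p)
a=cv2.resize(c['image'],None,fx=1.2,fy=1.2)[200:504,200:500]
b=cv2.resize(d['image'][p[1]-50:p[1]+50,max(p[0]-80,0):p[0]+80],(486,304),interpolation=cv2.INTER_CUBIC)
cv2.imwrite('pics/w3.png',np.hstack([a,b])[:,:,::-1])
```

```text
[0.43090199 0.05028209 0.05009713] [327 246]
```

View pics/w3.png

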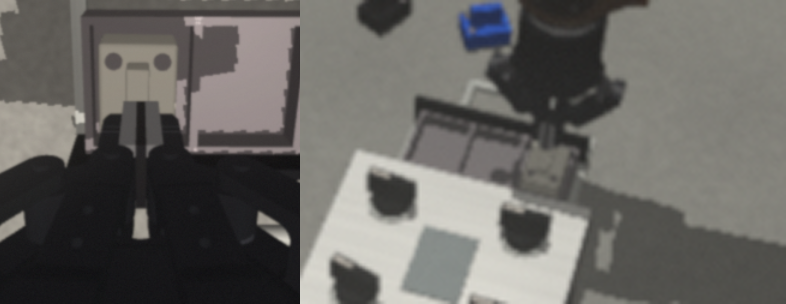

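The side view shows the shut tips at about the TCP's own height, just above the fin and not 17 mm below it. I'll keep probing gently.

>>> {"api": "drive_tool", "payload": {"moves": [[[0,0,0],[0,0,0.002],0.0],[[0,0,0],[0,0,0],0.0]]}}

```text
time: 5.75
eef_pos: [0.4308, 0.0503, 0.0479]
tcp_rot: [0.765, 0.644, -0.0, -0.0]
contact_force: [-1.1, -0.1, 1.0]
opening: 0.003
finger_force: 0.0
```

>>> {"api": "drive_tool", "payload": {"moves": [[[0,0,0],[0,0,0.002],0.0],[[0,0,0],[0,0,0],0.0]]}}

```text
time: 6.0
eef_pos: [0.4308, 0.0503, 0.0459]
tcp_rot: [0.765, 0.644, -0.0, -0.0]
contact_force: [-0.8, -0.6, 0.5]
opening: -0.001
finger_force: 0.0
```

>>> {"api": "drive_tool", "payload": {"moves": [[[0,0,0],[0,0,0.002],0.0],[[0,0,0],[0,0,0],0.0]]}}

```text
time: 6.25
eef_pos: [0.4308, 0.0503, 0.0439]
tcp_rot: [0.765, 0.644, -0.0, -0.0]
contact_force: [-0.3, 0.1, 0.4]
opening: -0.002
finger_force: 0.0
```

>>> {"api": "drive_tool", "payload": {"moves": [[[0,0,0],[0,0,0.002],0.0],[[0,0,0],[0,0,0],0.0]]}}

```text
time: 6.5
eef_pos: [0.4308, 0.0503, 0.042]
tcp_rot: [0.765, 0.644, -0.0, -0.0]
contact_force: [0.0, 0.6, -1.4]
opening: -0.001
finger_force: 0.0
```

>>> {"api": "drive_tool", "payload": {"moves": [[[0,0,0],[0,0,0.0015],0.0],[[0,0,0],[0,0,0],0.0]]}}

```text
time: 6.75
eef_pos: [0.4308, 0.0503, 0.0405]
tcp_rot: [0.765, 0.644, -0.0, -0.0]
contact_force: [0.4, 0.9, -0.2]
opening: -0.001
finger_force: 0.0
```

>>> {"api": "drive_tool", "payload": {"moves": [[[0,0,0],[0,0,0.0015],0.0],[[0,0,0],[0,0,0],0.0]]}}

```text
time: 7.0
eef_pos: [0.4308, 0.0503, 0.039]
tcp_rot: [0.765, 0.644, -0.0, -0.0]
contact_force: [0.0, -0.7, -0.1]
opening: -0.0
finger_force: 0.0
```

Run:
```python
from h import *
c=cam('wrist');d=cam('side');e=ctrl.get_state()['eef_pos']
p=proj(d,[e])[0].astype(int);print(e,p)
a=cv2.resize(c['image'],None,fx=1.2,fy=1.2)[200:504,200:500]
b=cv2.resize(d['image'][p[1]-25:p[1]+25,max(p[0]-40,0):p[0]+40],(486,304),interpolation=cv2.INTER_CUBIC)
cv2.imwrite('pics/w4.png',np.hstack([a,b])[:,:,::-1])
```

```text
[0.43090437 0.05027115 0.03909896] [327 249]
```

View pics/w4.png

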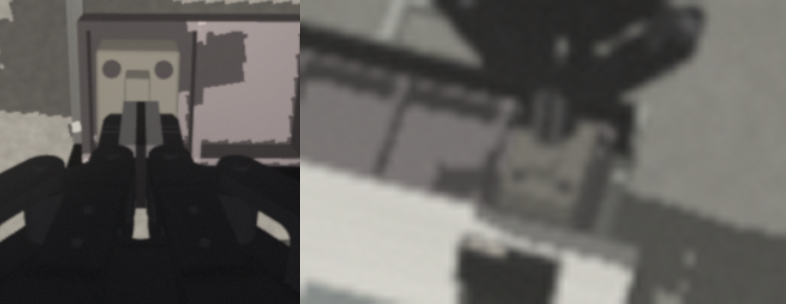

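>>> {"api": "drive_tool", "payload": {"moves": [[[0,0,0],[0,0,0.0015],0.0],[[0,0,0],[0,0,0],0.0]]}}

```text
time: 7.35
eef_pos: [0.4308, 0.0503, 0.0375]
tcp_rot: [0.765, 0.644, -0.0, -0.0]
contact_force: [-0.2, 0.8, 0.2]
opening: -0.003
finger_force: 0.0
```

>>> {"api": "drive_tool", "payload": {"moves": [[[0,0,0],[0,0,0.0015],0.0],[[0,0,0],[0,0,0],0.0]]}}

```text
time: 7.6
eef_pos: [0.4308, 0.0503, 0.036]
tcp_rot: [0.765, 0.644, -0.0, -0.0]
contact_force: [-0.1, -0.2, 0.6]
opening: 0.001
finger_force: 0.0
```

>>> {"api": "drive_tool", "payload": {"moves": [[[0,0,0],[0,0,0.0015],0.0],[[0,0,0],[0,0,0],0.0]]}}

```text
time: 7.85
eef_pos: [0.4308, 0.0503, 0.0345]
tcp_rot: [0.765, 0.644, -0.0, -0.0]
contact_force: [0.1, -0.3, 0.6]
opening: 0.001
finger_force: 0.0
```

>>> {"api": "drive_tool", "payload": {"moves": [[[0,0,0],[0,0,0.0015],0.0],[[0,0,0],[0,0,0],0.0]]}}

```text
time: 8.1
eef_pos: [0.431, 0.0503, 0.0343]
tcp_rot: [0.765, 0.644, -0.001, -0.0]
contact_force: [-3.7, -0.4, 9.2]
opening: 0.002
finger_force: 4.4
```

Contact with the fin top (z=0.052) came at TCP z=0.0343, so the tips are actually about 17.5 mm *behind* the TCP when shut. I'll use that from here on. Next I open and regrip with tips at about 0.043.

>>> {"api": "drive_tool", "payload": {"moves": [[[0,0,0],[0,0,-0.008],0.034],[[0,0,0],[0,0,0],0.034],[[0,0,0],[0,0,0],0.034],[[0,0,0],[0,0,0.008],0.034],[[0,0,0],[0,0,0.007],0.034]]}}

```text
time: 8.72
eef_pos: [0.4305, 0.0503, 0.0252]
tcp_rot: [0.765, 0.644, -0.0, -0.0]
contact_force: [-0.9, -0.4, -0.5]
opening: 0.397
finger_force: 0.0
```

>>> {"api": "drive_tool", "payload": {"moves": [[[0,0,0],[0,0,0],0.034],[[0,0,0],[0,0,0],0.0],[[0,0,0],[0,0,0],0.0],[[0,0,0],[0,0,0],0.0],[[0,0,0],[0,0,0],0.0]], "grip_force": 40}}

```text
time: 9.35
eef_pos: [0.431, 0.0503, 0.0262]
tcp_rot: [0.765, 0.644, 0.0, 0.0]
contact_force: [-0.7, 0.4, -1.1]
opening: 0.101
finger_force: 41.8
```

>>> {"api": "drive_tool", "payload": {"moves": [[[0,0,0],[0,0,-0.02],0.0],[[0,0,0],[0,0,-0.05],0.0],[[0,0,0],[0,0,-0.04],0.0],[[0,0,0],[-0.058,0.0158,0],0.0],[[0,0,0],[-0.058,0.0158,0],0.0]]}}

```text
time: 9.98
eef_pos: [0.443, -0.0703, 0.1374]
tcp_rot: [0.764, 0.645, 0.001, 0.001]
contact_force: [1.6, 0.6, -1.0]
opening: 0.099
finger_force: 41.8
```

>>> {"api": "drive_tool", "payload": {"moves": [[[0,0,0],[-0.058,0.0158,0],0.0],[[0,0,0],[-0.058,0.0158,0],0.0],[[0,0,0],[-0.058,0.0158,0],0.0],[[0,0,0],[-0.058,0.0158,0],0.0],[[0,0,0],[-0.058,0.0158,0],0.0]]}}

```text
time: 10.6
eef_pos: [0.4707, -0.3706, 0.136]
tcp_rot: [0.765, 0.644, 0.0, -0.0]
contact_force: [0.2, 0.2, -0.3]
opening: 0.1
finger_force: 41.8
```

>>> {"api": "drive_tool", "payload": {"moves": [[[0,0,0],[-0.058,0.0158,0],0.0],[[0,0,0],[0,0,0.04],0.0],[[0,0,0],[0,0,0.04],0.0],[[0,0,0],[0,0,0],0.0]]}}

```text
time: 11.1
eef_pos: [0.4741, -0.4258, 0.0515]
tcp_rot: [0.765, 0.644, 0.0, -0.005]
contact_force: [0.2, -0.4, -0.3]
opening: 0.099
finger_force: 41.7
```

>>> {"api": "drive_tool", "payload": {"moves": [[[0,0,0],[0,0,0.02],0.0],[[0,0,0],[0,0,0],0.04],[[0,0,0],[0,0,0],0.04],[[0,0,0],[0,0,-0.04],0.04],[[0,0,0],[0,0,-0.05],0.04]]}}

```text
time: 11.72
eef_pos: [0.4763, -0.428, 0.127]
tcp_rot: [0.765, 0.644, 0.0, -0.001]
contact_force: [0.0, -0.8, 0.3]
opening: 0.467
finger_force: 0.0
```

>>> {"api": "drive_tool", "payload": {"moves": [[[0,0,0],[0,0,-0.05],0.04],[[0,0,0],[0,0,-0.05],0.04],[[0,0,0],[0,0,0],0.04]]}}

```text
time: 12.1
eef_pos: [0.4789, -0.4311, 0.2348]
tcp_rot: [0.765, 0.644, -0.0, 0.007]
contact_force: [0.0, 0.0, -0.3]
opening: 0.466
finger_force: 0.0
```

```bash
sed -i 's/^yaw=-.172/yaw=-.171/' h.py
cat >> h.py <<'E'
def fresh(c,z=.022,lo=(.3,-.36),hi=(.8,-.1)):
    """white block tops: centre and long-axis angle in world"""
    hsv=cv2.cvtColor(c['image'],cv2.COLOR_RGB2HSV)
    w=(hsv[...,2]>120)&(hsv[...,1]<45)
    for ce,a,k in blobs(w,60,20000):
        b=cv2.boxPoints(cv2.minAreaRect(k)); b=ray(c,b,z); m=b.mean(0)
        if not all(np.array(lo)<m) or not all(m<np.array(hi)): continue
        s1,s2=b[1]-b[0],b[2]-b[1]; L=s1 if np.hypot(*s1)>np.hypot(*s2) else s2
        print('fresh',m.round(4),'area',a,'size',np.hypot(*s1).round(3),np.hypot(*s2).round(3),'long axis',round(float(np.arctan2(L[1],L[0])%np.pi),3))
E
python3 - <<'E'
from h import *
c=cam('top'); fresh(c); d=cam('wrist')
a=c['image'][150:320,340:510]; cv2.imwrite('pics/w5.png',np.hstack([cv2.resize(a,(420,420),interpolation=cv2.INTER_CUBIC),d['image'][:,90:470]])[:,:,::-1]); to(.53,-.22,.2)
E
```

```text
fresh [ 0.4071 -0.3079] area 379 size 0.038 0.076 long axis 0.67
t=12.2 at [ 0.4769 -0.4288  0.228 ] psi 1.400 | turn z 0.000 | shift x 0.2148 y 0.0169 z 0.028
```

View pics/w5.png

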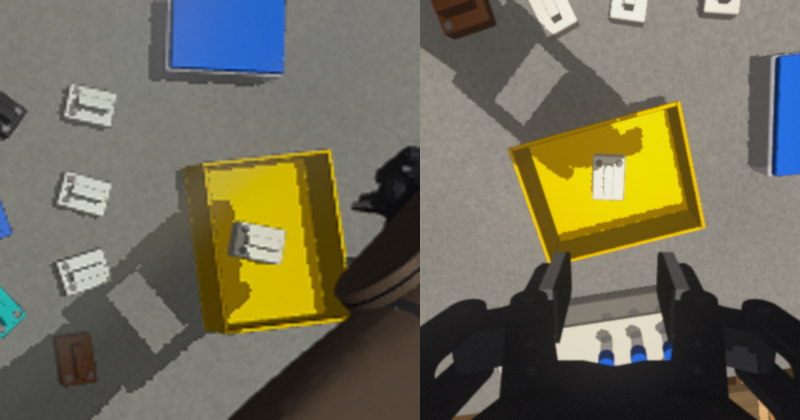

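Spent cartridge lies flat inside the bin (left panel 260,242). The three fresh ones are where they were. Next I hover over them.

>>> {"api": "drive_tool", "payload": {"moves": [[[0,0,0],[0.06,0.007,0],0.04],[[0,0,0],[0.06,0.007,0],0.04],[[0,0,0],[0.06,0.007,0],0.04],[[0,0,0],[0,0,0],0.04],[[0,0,0],[0,0,0],0.04]]}}

```text
time: 12.82
eef_pos: [0.5273, -0.2544, 0.2248]
tcp_rot: [0.765, 0.644, -0.001, -0.001]
contact_force: [-0.4, -0.3, -1.3]
opening: 0.472
finger_force: 0.0
```

Run:
```python
from h import *
d=cam('wrist','w6'); fresh(d); fresh(cam('top'));to(.53,-.25)
```

```text
fresh [ 0.4538 -0.1542] area 2083 size 0.076 0.036 long axis 0.988
fresh [ 0.4503 -0.1501] area 353 size 0.039 0.075 long axis 0.995
t=12.9 at [ 0.5272 -0.2556  0.2252] psi 1.398 | turn z 0.000 | shift x 0.0060 y 0.0018 z None
```

View pics/w6.png

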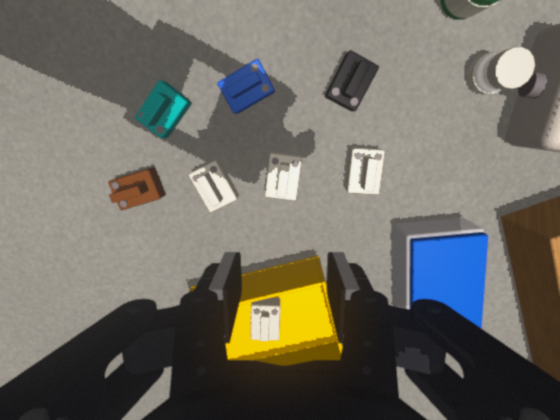

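Wrist view: the fresh ones are at (213,187), (284,177) and (366,170), with clear fins. The decoys are coloured. I'll raise the threshold.

```bash
sed -i 's/\[...,2\]>120)&(hsv\[...,1\]<45)/[...,2]>165)\&(hsv[...,1]<45)/' h.py
python3 - <<'E'
from h import *
d=cam('wrist'); fresh(d); fresh(cam('top'))
# wrist: fin top centres by hand
print(ray(d,[[213,186],[280,176],[371,168]],.044).round(4).tolist())
E
```

```text
fresh [ 0.7801 -0.1783] area 1250 size 0.038 0.038 long axis 2.473
fresh [ 0.6198 -0.2594] area 1233 size 0.053 0.036 long axis 1.329
fresh [ 0.527  -0.2538] area 1001 size 0.043 0.036 long axis 1.262
fresh [ 0.4474 -0.2476] area 1028 size 0.036 0.051 long axis 1.885
fresh [ 0.769  -0.1829] area 152 size 0.033 0.035 long axis 0.757
fresh [ 0.6204 -0.258 ] area 194 size 0.034 0.048 long axis 1.357
fresh [ 0.5279 -0.2518] area 147 size 0.034 0.041 long axis 1.275
[[0.4542, -0.2442], [0.5259, -0.2458], [0.6207, -0.2537]]
```

>>> {"api": "drive_tool", "payload": {"moves": [[[0,0,-0.162],[0,0,0.04],0.034],[[0,0,-0.162],[0,0,0.04],0.034],[[0,0,-0.163],[0,0,0.02],0.034],[[0,0,0],[0.0162,-0.0367,0.02],0.034],[[0,0,0],[0.0162,-0.0367,0.03],0.034]]}}

```text
time: 13.65
eef_pos: [0.4475, -0.2481, 0.076]
tcp_rot: [0.588, 0.809, -0.0, 0.001]
contact_force: [-0.4, 0.9, 0.6]
opening: 0.398
finger_force: 0.0
```

>>> {"api": "drive_tool", "payload": {"moves": [[[0,0,0],[0,0,0.02],0.034],[[0,0,0],[0,0,0],0.034],[[0,0,0],[0,0,0],0.034]]}}

```text
time: 14.02
eef_pos: [0.4489, -0.2479, 0.0572]
tcp_rot: [0.587, 0.809, -0.0, 0.001]
contact_force: [-1.0, 0.0, 0.2]
opening: 0.395
finger_force: 0.0
```

Run:
```python
from h import *
d=cam('wrist'); fresh(d);to(.4474,-.2476,.009,1.885)
```

```text
fresh [ 0.3834 -0.1858] area 1428 size 0.032 0.017 long axis 0.838
fresh [ 0.5896 -0.3071] area 129 size 0.005 0.021 long axis 2.658
fresh [ 0.5819 -0.3453] area 518 size 0.009 0.056 long axis 2.61
t=14.1 at [ 0.4492 -0.2479  0.0575] psi 1.886 | turn z 0.001 | shift x 0.0009 y -0.0016 z 0.0485
```

>>> {"api": "drive_tool", "payload": {"moves": [[[0,0,0],[0.001,-0.0015,0.025],0.034],[[0,0,0],[0,0,0.0235],0.034],[[0,0,0],[0,0,0],0.034],[[0,0,0],[0,0,0],0.0],[[0,0,0],[0,0,0],0.0]]}}

```text
time: 14.7
eef_pos: [0.4474, -0.247, 0.0091]
tcp_rot: [0.587, 0.81, -0.0, 0.001]
contact_force: [-0.1, -0.4, 2.5]
opening: 0.106
finger_force: 44.3
```

>>> {"api": "drive_tool", "payload": {"moves": [[[0,0,0],[0,0,0],0.0],[[0,0,0],[0,0,-0.02],0.0],[[0,0,0],[0,0,-0.05],0.0],[[0,0,0.162],[0,0,-0.05],0.0],[[0,0,0.162],[0,0,0],0.0]]}}

```text
time: 15.32
eef_pos: [0.4491, -0.2484, 0.1333]
tcp_rot: [0.712, 0.702, 0.0, 0.005]
contact_force: [0.4, 0.5, -0.7]
opening: 0.106
finger_force: 43.9
```

>>> {"api": "drive_tool", "payload": {"moves": [[[0,0,0.162],[0,0,0],0.0],[[0,0,0],[0,0,0],0.0]]}}

```text
time: 15.58
eef_pos: [0.4462, -0.2461, 0.1278]
tcp_rot: [0.764, 0.645, 0.0, 0.0]
contact_force: [-0.1, -0.6, -0.2]
opening: 0.105
finger_force: 43.9
```

Run:
```python
from h import *
d=cam('wrist','w7'); to(*toW([-.052,-.177])[0],.09,1.40)
```

```text
t=15.6 at [ 0.4461 -0.246   0.1276] psi 1.404 | turn z 0.004 | shift x 0.2892 y -0.0632 z 0.0376
```

View pics/w7.png

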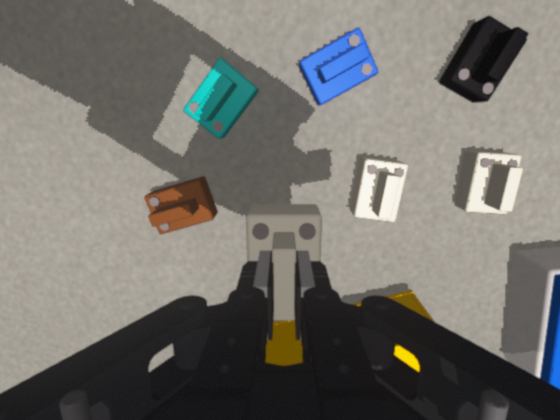

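Fresh A is held, with its block's front edge at row 205, columns 247–321. I check the in-hand offset.

```bash
cat >> h.py <<'E'
def hand(d,uv):
    e=np.array(ctrl.get_state()['eef_pos']);q=psi()
    w=ray(d,uv,e[2]+.013)-e[:2]
    print('in hand x',(w@[np.cos(q),np.sin(q)]).round(4),'y',(w@[np.sin(q),-np.cos(q)]).round(4))
E
python3 - <<'E'
from h import *
d=cam('wrist');hand(d,[[247,206],[321,206],[284,206]])
E
```

```text
in hand x [0.029 0.029 0.029] y [-0.0162  0.0183  0.0011]
```

>>> {"api": "drive_tool", "payload": {"moves": [[[0,0,0.004],[0.0572,-0.0126,0],0.0],[[0,0,0],[0.0572,-0.0127,0],0.0],[[0,0,0],[0.0572,-0.0127,0],0.0],[[0,0,0],[0.0572,-0.0126,0],0.0],[[0,0,0],[0.0574,-0.0126,0],0.0]]}}

```text
time: 16.3
eef_pos: [0.433, 0.0484, 0.1277]
tcp_rot: [0.765, 0.644, 0.0, 0.0]
contact_force: [0.2, -0.5, -0.7]
opening: 0.104
finger_force: 43.9
```

>>> {"api": "drive_tool", "payload": {"moves": [[[0,0,0],[0,0,0.04],0.0],[[0,0,0],[0,0,0.015],0.0],[[0,0,0],[0,0,0],0.0],[[0,0,0],[0,0,0],0.0]]}}

```text
time: 16.8
eef_pos: [0.4344, 0.0458, 0.0736]
tcp_rot: [0.766, 0.643, 0.001, 0.001]
contact_force: [1.1, 0.1, -0.4]
opening: 0.104
finger_force: 43.9
```

Run:
```python
from h import *
to(*toW([-.052,-.180])[0],.028,1.40)
```

```text
t=16.8 at [0.4344 0.0458 0.0736] psi 1.396 | turn z -0.004 | shift x 0.0007 y -0.0020 z 0.0456
```

>>> {"api": "drive_tool", "payload": {"moves": [[[0,0,0],[0.0007,-0.002,0.015],0.0],[[0,0,0],[0,0,0.015],0.0],[[0,0,0],[0,0,0.01],0.0],[[0,0,0],[0,0,0.0056],0.0],[[0,0,0],[0,0,0],0.0]]}}

```text
time: 17.42
eef_pos: [0.4319, 0.0476, 0.0272]
tcp_rot: [0.766, 0.643, 0.0, 0.0]
contact_force: [-0.7, 0.2, 1.6]
opening: 0.107
finger_force: 44.1
```

>>> {"api": "drive_tool", "payload": {"moves": [[[0,0,0],[0,0,0],0.03],[[0,0,0],[0,0,0],0.03],[[0,0,0],[0,0,-0.03],0.03],[[0,0,0],[0,0,-0.05],0.03],[[0,0,0],[0,0,-0.05],0.03]]}}

```text
time: 18.05
eef_pos: [0.431, 0.0477, 0.1581]
tcp_rot: [0.766, 0.643, -0.0, -0.0]
contact_force: [0.2, 0.3, -0.1]
opening: 0.351
finger_force: 0.0
```

>>> {"api": "drive_tool", "payload": {"moves": [[[0,0,0],[0,0,-0.05],0.03],[[0,0,0],[0,0,0],0.03],[[0,0,0],[0,0,0],0.03]]}}

```text
time: 18.42
eef_pos: [0.431, 0.0477, 0.2063]
tcp_rot: [0.766, 0.643, -0.0, -0.0]
contact_force: [-1.1, -0.3, 0.4]
opening: 0.353
finger_force: 0.0
```

Run:
```python
from h import *
d=cam('wrist','w8'); c=cam('top');fresh(c);fresh(d,.04,(.38,0),(.6,.09))
to(.528,-.2505,.1,1.28)
```

```text
fresh [ 0.7689 -0.182 ] area 147 size 0.034 0.034 long axis 2.025
fresh [ 0.6201 -0.2579] area 177 size 0.034 0.047 long axis 1.357
fresh [ 0.5287 -0.2486] area 192 size 0.034 0.047 long axis 1.275
fresh [0.5656 0.0835] area 344 size 0.038 0.01 long axis 1.386
fresh [0.4834 0.0728] area 78 size 0.018 0.007 long axis 0.023
fresh [0.4376 0.0427] area 1151 size 0.036 0.048 long axis 1.417
fresh [0.4003 0.0454] area 139 size 0.007 0.021 long axis 1.375
fresh [0.3932 0.0033] area 128 size 0.008 0.019 long axis 1.444
t=18.5 at [0.4303 0.0478 0.205 ] psi 1.397 | turn z 0.117 | shift x -0.2578 y 0.1791 z 0.105
```

>>> {"api": "drive_tool", "payload": {"moves": [[[0,0,0.122],[0,0,0],0.034],[[0,0,0],[-0.0426,0.0301,0],0.034],[[0,0,0],[-0.0426,0.0301,0],0.034],[[0,0,0],[-0.0426,0.0301,0],0.034],[[0,0,0],[-0.0426,0.0301,0.01],0.034]]}}

```text
time: 19.15
eef_pos: [0.497, -0.152, 0.1957]
tcp_rot: [0.804, 0.595, -0.0, -0.001]
contact_force: [1.0, 0.5, -0.4]
opening: 0.4
finger_force: 0.0
```

>>> {"api": "drive_tool", "payload": {"moves": [[[0,0,0],[-0.0426,0.0301,0.02],0.034],[[0,0,0],[-0.0427,0.0303,0.02],0.034],[[0,0,0],[0,0,0.02],0.034],[[0,0,0],[0,0,0],0.034],[[0,0,0],[0,0,0],0.034]]}}

```text
time: 19.77
eef_pos: [0.5296, -0.2483, 0.1369]
tcp_rot: [0.803, 0.596, -0.0, -0.0]
contact_force: [0.3, -0.5, -0.6]
opening: 0.399
finger_force: 0.0
```

Run:
```python
from h import *
d=cam('wrist','w9'); fresh(d);to(.5285,-.2495,.009,1.275)
```

```text
fresh [ 0.6012 -0.117 ] area 83 size 0.005 0.01 long axis 1.312
fresh [ 0.6113 -0.1275] area 77 size 0.013 0.007 long axis 2.916
fresh [ 0.4775 -0.1341] area 105 size 0.008 0.012 long axis 2.363
fresh [ 0.4718 -0.1482] area 102 size 0.012 0.007 long axis 0.507
fresh [ 0.4786 -0.1583] area 102 size 0.007 0.016 long axis 1.277
fresh [ 0.4609 -0.1556] area 69 size 0.01 0.005 long axis 0.671
fresh [ 0.4694 -0.1612] area 90 size 0.014 0.006 long axis 1.188
fresh [ 0.4531 -0.1746] area 385 size 0.02 0.026 long axis 2.029
fresh [ 0.4411 -0.1813] area 70 size 0.009 0.008 long axis 0.435
fresh [ 0.4325 -0.2163] area 80 size 0.007 0.012 long axis 2.675
t=19.8 at [ 0.53   -0.2486  0.1377] psi 1.276 | turn z 0.001 | shift x -0.0013 y -0.0012 z 0.1287
```

>>> {"api": "drive_tool", "payload": {"moves": [[[0,0,0],[-0.0013,-0.0012,0.05],0.034],[[0,0,0],[0,0,0.04],0.034],[[0,0,0],[0,0,0.025],0.034],[[0,0,0],[0,0,0.0137],0.034],[[0,0,0],[0,0,0],0.034]]}}

```text
time: 20.45
eef_pos: [0.5284, -0.25, 0.0085]
tcp_rot: [0.803, 0.595, -0.0, -0.0]
contact_force: [0.3, -0.6, -0.4]
opening: 0.398
finger_force: 0.0
```

>>> {"api": "drive_tool", "payload": {"moves": [[[0,0,0],[0,0,0],0.0],[[0,0,0],[0,0,0],0.0],[[0,0,0],[0,0,0],0.0],[[0,0,0],[0,0,-0.02],0.0],[[0,0,0],[0,0,-0.05],0.0]]}}

```text
time: 21.08
eef_pos: [0.5264, -0.2493, 0.0773]
tcp_rot: [0.804, 0.595, -0.001, -0.003]
contact_force: [0.8, -0.7, -0.3]
opening: 0.106
finger_force: 43.9
```

>>> {"api": "drive_tool", "payload": {"moves": [[[0,0,-0.062],[0,0,-0.05],0.0],[[0,0,-0.062],[0,0,0],0.0],[[0,0,0],[0,0,0],0.0]]}}

```text
time: 21.45
eef_pos: [0.5288, -0.2509, 0.1304]
tcp_rot: [0.765, 0.643, 0.0, 0.001]
contact_force: [0.2, 0.0, -0.9]
opening: 0.104
finger_force: 44.0
```

```bash
cat >> h.py <<'E'
def edge(d):
    """held block's front edge row and side columns in the wrist view"""
    g=cv2.GaussianBlur(cv2.cvtColor(d['image'],cv2.COLOR_RGB2GRAY),(3,3),0).astype(float)
    s=np.diff(g[180:250,265:305].mean(1)); print('row steps',[(180+int(i),round(float(s[i]),1)) for i in np.argsort(-abs(s))[:6]])
    h=np.diff(g[212:228,225:345].mean(0)); print('col steps',[(225+int(i),round(float(h[i]),1)) for i in np.argsort(-abs(h))[:8]])
E
python3 - <<'E'
from h import *
d=cam('wrist','w10'); edge(d);to(*toW([0,-.177])[0],.028,1.40)
E
```

```text
row steps [(213, 11.3), (212, 10.2), (230, -8.5), (214, 7.9), (202, -6.9), (247, 6.6)]
col steps [(321, 13.3), (245, -12.2), (322, 10.1), (246, -7.1), (244, -6.6), (320, 5.9), (253, -5.1), (267, 4.9)]
t=21.5 at [ 0.5282 -0.2505  0.1291] psi 1.398 | turn z -0.002 | shift x 0.2797 y -0.0928 z 0.1011
```

>>> {"api": "drive_tool", "payload": {"moves": [[[0,0,0],[0.0559,-0.0186,0],0.0],[[0,0,0],[0.0559,-0.0186,0],0.0],[[0,0,0],[0.0559,-0.0186,0],0.0],[[0,0,0],[0.0559,-0.0185,0],0.0],[[0,0,0],[0.0559,-0.0185,0],0.0]]}}

```text
time: 22.12
eef_pos: [0.4835, 0.0425, 0.1276]
tcp_rot: [0.766, 0.643, -0.0, -0.001]
contact_force: [0.3, 0.3, -0.6]
opening: 0.102
finger_force: 43.9
```

>>> {"api": "drive_tool", "payload": {"moves": [[[0,0,0],[0,0,0.03],0.0],[[0,0,0],[0,0,0.02],0.0],[[0,0,0],[0,0,0],0.0],[[0,0,0],[0,0,0],0.0]]}}

```text
time: 22.62
eef_pos: [0.485, 0.0405, 0.0787]
tcp_rot: [0.765, 0.644, 0.0, 0.0]
contact_force: [0.2, -0.0, -0.8]
opening: 0.102
finger_force: 43.9
```

Run:
```python
from h import *
to(*toW([0,-.177])[0],.028,1.40)
```

```text
t=22.6 at [0.485  0.0405 0.0787] psi 1.398 | turn z -0.002 | shift x 0.0002 y -0.0008 z 0.0507
```

>>> {"api": "drive_tool", "payload": {"moves": [[[0,0,0],[0,-0.0008,0.02],0.0],[[0,0,0],[0,0,0.015],0.0],[[0,0,0],[0,0,0.01],0.0],[[0,0,0],[0,0,0.0057],0.0],[[0,0,0],[0,0,0],0.0]]}}

```text
time: 23.25
eef_pos: [0.4843, 0.0407, 0.0278]
tcp_rot: [0.765, 0.644, 0.0, 0.0]
contact_force: [-0.7, 0.9, -1.1]
opening: 0.101
finger_force: 43.9
```

>>> {"api": "drive_tool", "payload": {"moves": [[[0,0,0],[0,0,0],0.03],[[0,0,0],[0,0,0],0.03],[[0,0,0],[0,0,-0.03],0.03],[[0,0,0],[0,0,-0.05],0.03],[[0,0,0],[0,0,-0.05],0.03]]}}

```text
time: 23.88
eef_pos: [0.4836, 0.0409, 0.159]
tcp_rot: [0.765, 0.644, -0.0, -0.0]
contact_force: [-0.1, -0.1, 0.4]
opening: 0.35
finger_force: 0.0
```

>>> {"api": "drive_tool", "payload": {"moves": [[[0,0,0],[0,0,-0.05],0.03],[[0,0,0],[0,0,0],0.03],[[0,0,0],[0,0,0],0.03]]}}

```text
time: 24.25
eef_pos: [0.4836, 0.0409, 0.2073]
tcp_rot: [0.765, 0.644, -0.0, -0.0]
contact_force: [-0.6, 0.3, -0.1]
opening: 0.348
finger_force: 0.0
```

Run:
```python
from h import *
d=cam('wrist','w11'); c=cam('top');fresh(c);fresh(d,.04,(.40,0.02),(.6,.06))
to(.620,-.2585,.1,1.345)
```

```text
fresh [ 0.7689 -0.182 ] area 148 size 0.034 0.034 long axis 2.025
fresh [ 0.6201 -0.2579] area 178 size 0.034 0.047 long axis 1.357
fresh [0.564  0.0518] area 640 size 0.1 0.008 long axis 1.385
fresh [0.4852 0.0366] area 896 size 0.034 0.04 long axis 1.414
fresh [0.4034 0.0468] area 61 size 0.003 0.023 long axis 1.457
fresh [0.4346 0.0307] area 627 size 0.036 0.023 long axis 2.97
t=24.4 at [0.4828 0.0409 0.2058] psi 1.399 | turn z 0.054 | shift x -0.2611 y 0.2007 z 0.1058
```

>>> {"api": "drive_tool", "payload": {"moves": [[[0,0,0.054],[0,0,0],0.034],[[0,0,0],[-0.0435,0.0334,0],0.034],[[0,0,0],[-0.0435,0.0334,0],0.034],[[0,0,0],[-0.0435,0.0334,0],0.034],[[0,0,0],[-0.0435,0.0335,0.02],0.034]]}}

```text
time: 24.98
eef_pos: [0.5763, -0.1606, 0.1874]
tcp_rot: [0.782, 0.623, 0.0, 0.0]
contact_force: [0.8, 0.2, 0.1]
opening: 0.397
finger_force: 0.0
```

>>> {"api": "drive_tool", "payload": {"moves": [[[0,0,0],[-0.0435,0.0335,0.02],0.034],[[0,0,0],[-0.0436,0.0335,0.02],0.034],[[0,0,0],[0,0,0.02],0.034],[[0,0,0],[0,0,0],0.034],[[0,0,0],[0,0,0],0.034]]}}

```text
time: 25.6
eef_pos: [0.6208, -0.2572, 0.1276]
tcp_rot: [0.782, 0.623, -0.0, -0.0]
contact_force: [-0.2, 0.0, -0.0]
opening: 0.405
finger_force: 0.0
```

Run:
```python
from h import *
to(.620,-.2585,.009,1.345)
```

```text
t=25.6 at [ 0.6208 -0.2572  0.1276] psi 1.346 | turn z 0.001 | shift x -0.0014 y -0.0005 z 0.1186
```

>>> {"api": "drive_tool", "payload": {"moves": [[[0,0,0],[-0.0014,-0.0005,0.05],0.034],[[0,0,0],[0,0,0.035],0.034],[[0,0,0],[0,0,0.022],0.034],[[0,0,0],[0,0,0.0116],0.034],[[0,0,0],[0,0,0],0.034]]}}

```text
time: 26.22
eef_pos: [0.6205, -0.2597, 0.0093]
tcp_rot: [0.782, 0.623, 0.0, 0.0]
contact_force: [-0.2, 0.7, 0.5]
opening: 0.397
finger_force: 0.0
```

>>> {"api": "drive_tool", "payload": {"moves": [[[0,0,0],[0,0,0],0.0],[[0,0,0],[0,0,0],0.0],[[0,0,0],[0,0,0],0.0],[[0,0,0],[0,0,-0.02],0.0],[[0,0,0],[0,0,-0.05],0.0]]}}

```text
time: 26.85
eef_pos: [0.6182, -0.2587, 0.0774]
tcp_rot: [0.782, 0.623, -0.001, -0.003]
contact_force: [0.5, -0.3, -0.0]
opening: 0.101
finger_force: 43.9
```

>>> {"api": "drive_tool", "payload": {"moves": [[[0,0,-0.054],[0,0,-0.05],0.0],[[0,0,0],[0,0,0],0.0],[[0,0,0],[0,0,0],0.0]]}}

```text
time: 27.22
eef_pos: [0.6202, -0.2598, 0.13]
tcp_rot: [0.765, 0.644, 0.0, 0.0]
contact_force: [-0.9, 0.5, -1.6]
opening: 0.098
finger_force: 43.9
```

Run:
```python
from h import *
d=cam('wrist','w12'); edge(d);to(*toW([0.052,-.177])[0],.028,1.40)
```

```text
row steps [(212, 11.8), (213, 10.0), (211, 7.9), (229, -7.7), (246, 7.4), (182, 7.2)]
col steps [(321, 14.2), (245, -11.9), (322, 10.2), (246, -8.1), (244, -6.4), (320, 6.4), (267, 5.2), (299, -5.2)]
t=27.3 at [ 0.6195 -0.2594  0.1283] psi 1.399 | turn z -0.001 | shift x 0.2729 y -0.1323 z 0.1003
```

>>> {"api": "drive_tool", "payload": {"moves": [[[0,0,0],[0.0546,-0.0265,0],0.0],[[0,0,0],[0.0546,-0.0265,0],0.0],[[0,0,0],[0.0546,-0.0265,0],0.0],[[0,0,0],[0.0546,-0.0265,0],0.0],[[0,0,0],[0.0545,-0.0263,0],0.0]]}}

```text
time: 27.9
eef_pos: [0.5345, 0.0335, 0.1271]
tcp_rot: [0.765, 0.643, -0.001, -0.001]
contact_force: [0.7, -0.4, -0.4]
opening: 0.099
finger_force: 43.9
```

>>> {"api": "drive_tool", "payload": {"moves": [[[0,0,0],[0,0,0.03],0.0],[[0,0,0],[0,0,0.02],0.0],[[0,0,0],[0,0,0],0.0],[[0,0,0],[0,0,0],0.0]]}}

```text
time: 28.4
eef_pos: [0.5365, 0.0315, 0.0789]
tcp_rot: [0.765, 0.644, -0.0, -0.0]
contact_force: [-0.4, 0.5, 0.1]
opening: 0.11
finger_force: 43.9
```

Run:
```python
from h import *
to(*toW([0.052,-.177])[0],.028,1.40)
```

```text
t=28.4 at [0.5365 0.0315 0.0789] psi 1.398 | turn z -0.002 | shift x 0.0003 y -0.0011 z 0.0509
```

>>> {"api": "drive_tool", "payload": {"moves": [[[0,0,0],[0,-0.0011,0.02],0.0],[[0,0,0],[0,0,0.015],0.0],[[0,0,0],[0,0,0.01],0.0],[[0,0,0],[0,0,0.0059],0.0],[[0,0,0],[0,0,0],0.0]]}}

```text
time: 29.02
eef_pos: [0.5359, 0.0318, 0.0283]
tcp_rot: [0.765, 0.644, 0.0, 0.0]
contact_force: [0.1, -0.0, -0.9]
opening: 0.106
finger_force: 43.9
```

>>> {"api": "drive_tool", "payload": {"moves": [[[0,0,0],[0,0,0],0.03],[[0,0,0],[0,0,0],0.03],[[0,0,0],[0,0,-0.03],0.03],[[0,0,0],[0,0,-0.05],0.03],[[0,0,0],[0,0,-0.05],0.03]]}}

```text
time: 29.65
eef_pos: [0.5351, 0.0319, 0.1594]
tcp_rot: [0.765, 0.644, -0.0, -0.0]
contact_force: [1.0, -0.1, -0.0]
opening: 0.351
finger_force: 0.0
```

>>> {"api": "drive_tool", "payload": {"moves": [[[0,0,0],[-0.03,-0.05,-0.03],0.03],[[0,0,0],[-0.06,0,0],0.03],[[0,0,0],[0,0,0],0.0],[[0,0,0],[0,0,0],0.0]]}}

```text
time: 30.15
eef_pos: [0.4733, -0.0473, 0.1868]
tcp_rot: [0.766, 0.643, 0.0, -0.0]
contact_force: [-0.2, 0.2, -0.2]
opening: 0.0
finger_force: 0.0
```

Run:
```python
from h import *
d=cam('wrist'); c=cam('top');fresh(c,.022,(.3,-.36),(.8,0))
cv2.imwrite('pics/w13.png',np.hstack([d['image'][:,80:480],cv2.resize(c['image'][170:310,220:353],(400,420),interpolation=cv2.INTER_CUBIC)])[:,:,::-1])
to(*toW([0,-.285])[0],.06,1.40)
```

```text
fresh [ 0.7689 -0.182 ] area 148 size 0.034 0.034 long axis 2.025
t=30.2 at [ 0.4734 -0.0465  0.1864] psi 1.400 | turn z -0.000 | shift x -0.0201 y -0.0042 z 0.1264
```

View pics/w13.png

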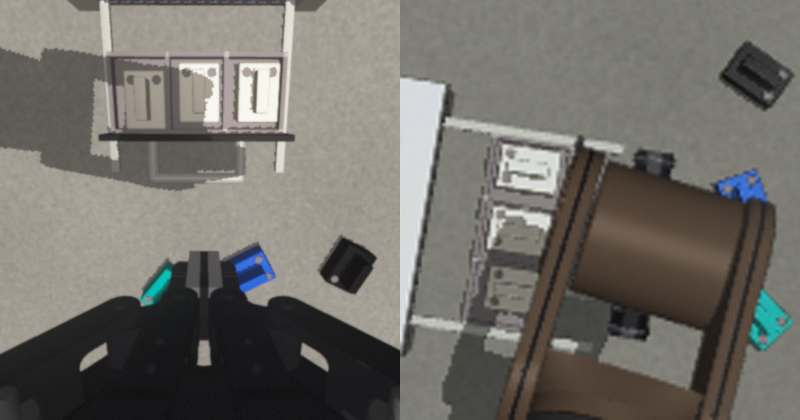

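All three fresh cartridges sit flat in their bays (left panel 145,97 / 198,92 / 259,92). The handle bar is at (197,178), and the decoys lie clear of it. Next is pushing the tray: upright first, then with the tool tilted so its body clears the housing.

>>> {"api": "drive_tool", "payload": {"moves": [[[0,0,0],[-0.02,-0.0042,0.05],0.0],[[0,0,0],[0,0,0.05],0.0],[[0,0,0],[0,0,0.04],0.0],[[0,0,0],[0,0,0.03],0.0],[[0,0,0],[0,0,0],0.0]]}}

```text
time: 30.88
eef_pos: [0.4635, -0.0643, 0.014]
tcp_rot: [0.765, 0.644, -0.002, -0.003]
contact_force: [-0.8, -0.2, 0.1]
opening: 0.002
finger_force: 0.0
```

>>> {"api": "drive_tool", "payload": {"moves": [[[0,0,0],[0.015,0,0],0.0],[[0,0,0],[0.012,0,0],0.0],[[0,0,0],[0.015,0,0],0.0],[[0,0,0],[0.015,0,0],0.0],[[0,0,0],[0.0,0,0],0.0]]}}

```text
time: 31.5
eef_pos: [0.4757, -0.0083, 0.0171]
tcp_rot: [0.765, 0.644, 0.001, -0.001]
contact_force: [-0.6, -0.6, 0.3]
opening: -0.001
finger_force: 0.0
```

Run:
```python
from h import *
c=cam('top');fresh(c,.04,(.4,-.02),(.6,.2)); d=cam('wrist'); fresh(d,.04,(.4,-.02),(.6,.2))
print(inP(ctrl.get_state()['eef_pos'][:2]),ctrl.get_state()['contact_force'])
cv2.imwrite('pics/w14.png',d['image'][:,:,::-1])
```

```text
fresh [0.5731 0.0688] area 73 size 0.007 0.066 long axis 1.389
fresh [ 0.5596 -0.0086] area 77 size 0.007 0.071 long axis 1.398
fresh [0.545  0.0739] area 225 size 0.034 0.048 long axis 1.412
fresh [0.4948 0.0913] area 127 size 0.034 0.03 long axis 2.968
fresh [0.4479 0.1   ] area 65 size 0.033 0.017 long axis 2.968
fresh [0.446  0.0986] area 3275 size 0.036 0.019 long axis 2.971
fresh [0.4932 0.0865] area 6150 size 0.035 0.027 long axis 2.971
fresh [0.5443 0.0698] area 7835 size 0.044 0.035 long axis 1.401
fresh [0.5179 0.0675] area 1777 size 0.048 0.012 long axis 1.387
fresh [0.4274 0.0679] area 393 size 0.008 0.01 long axis 1.284
fresh [0.5214 0.0178] area 1163 size 0.033 0.008 long axis 1.342
fresh [0.5463 0.0013] area 1883 size 0.057 0.007 long axis 1.383
fresh [ 0.4032 -0.    ] area 195 size 0.012 0.005 long axis 3.061
[[-0.00041809 -0.22788244]] [-0.93956004  0.29400484  0.13778081]
```

View pics/w14.png

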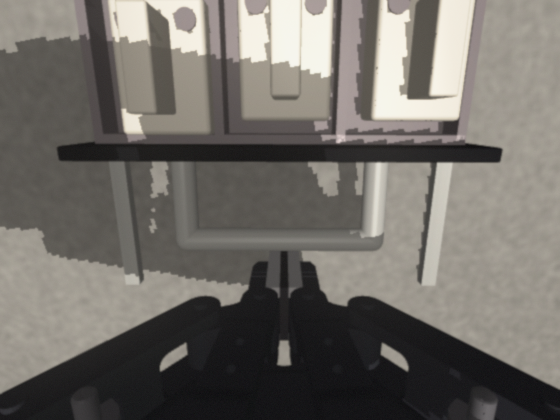

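The tray has advanced about 42 mm with the fingers squarely against the bar (284,245). I continue, then tilt for the last part.

>>> {"api": "drive_tool", "payload": {"moves": [[[0,0,0],[0.014,0,0],0.0],[[0,0,0],[0.013,0,0],0.0],[[0,0,0],[0.013,0,0],0.0],[[0,0,0],[0.0,0,0],0.0],[[0,0,0],[-0.006,0,0],0.0]]}}

```text
time: 32.22
eef_pos: [0.4815, 0.024, 0.0167]
tcp_rot: [0.765, 0.644, 0.0, -0.0]
contact_force: [-0.6, -0.7, -0.7]
opening: -0.001
finger_force: 0.0
```

>>> {"api": "drive_tool", "payload": {"moves": [[[0,0.175,0],[0,0,0],0.0],[[0,0.175,0],[0,0,0],0.0],[[0,0,0],[0.009,0,0.0034],0.0],[[0,0,0],[0.009,0,0.0034],0.0],[[0,0,0],[0,0,0],0.0]]}}

```text
time: 32.85
eef_pos: [0.4848, 0.0435, 0.0166]
tcp_rot: [0.753, 0.635, 0.133, -0.111]
contact_force: [-0.3, -1.4, -1.3]
opening: 0.002
finger_force: 0.6
```

Run:
```python
from h import *
c=cam('top');fresh(c,.04,(.4,-.02),(.6,.2)); s=ctrl.get_state()
print(inP(s['eef_pos'][:2]),s['eef_pos'][2],s['contact_force'],Ro.from_quat(s['tcp_rot']).as_matrix().round(3).tolist())
```

```text
fresh [0.5626 0.0113] area 124 size 0.007 0.112 long axis 1.398
fresh [0.5497 0.0993] area 82 size 0.034 0.016 long axis 2.969
fresh [0.4982 0.1082] area 82 size 0.034 0.017 long axis 2.937
fresh [0.4503 0.1142] area 110 size 0.034 0.02 long axis 2.969
[[ 6.03304137e-05 -1.74378805e-01]] 0.0166283990741226 [-0.47755201 -0.22992943 -0.98725612] [[0.158, 0.986, 0.058], [0.926, -0.169, 0.337], [0.342, 0.001, -0.94]]
```

>>> {"api": "drive_tool", "payload": {"moves": [[[0,0,0],[0.0094,0,0.0034],0.0],[[0,0,0],[0.0094,0,0.0034],0.0],[[0,0,0],[0.0075,0,0.0027],0.0],[[0,0,0],[0,0,0],0.0]]}}

```text
time: 33.4
eef_pos: [0.4894, 0.0712, 0.0167]
tcp_rot: [0.753, 0.634, 0.134, -0.113]
contact_force: [-0.4, 0.0, 0.0]
opening: 0.001
finger_force: 0.0
```

>>> {"api": "drive_tool", "payload": {"moves": [[[0,0,0],[0.0038,0,0.0014],0.0],[[0,0,0],[0,0,0],0.0]]}}

```text
time: 33.65
eef_pos: [0.4901, 0.0743, 0.0166]
tcp_rot: [0.754, 0.634, 0.133, -0.112]
contact_force: [0.9, -0.2, 0.0]
opening: 0.002
finger_force: 0.1
```

>>> {"api": "drive_tool", "payload": {"moves": [[[0,0,0],[0.0019,0,0.0007],0.0],[[0,0,0],[0,0,0],0.0]]}}

```text
time: 33.9
eef_pos: [0.4904, 0.0758, 0.0165]
tcp_rot: [0.754, 0.634, 0.133, -0.112]
contact_force: [-1.0, -2.0, 1.3]
opening: -0.0
finger_force: 0.9
```

>>> {"api": "drive_tool", "payload": {"moves": [[[0,0,0],[0.0019,0,0.0007],0.0],[[0,0,0],[0,0,0],0.0]]}}

```text
time: 34.15
eef_pos: [0.4909, 0.0779, 0.0166]
tcp_rot: [0.754, 0.634, 0.133, -0.112]
contact_force: [-1.3, -1.9, 0.3]
opening: 0.002
finger_force: 1.1
```

>>> {"api": "drive_tool", "payload": {"moves": [[[0,0,0],[0.0019,0,0.0007],0.0],[[0,0,0],[0,0,0],0.0]]}}

```text
time: 34.4
eef_pos: [0.4912, 0.08, 0.0165]
tcp_rot: [0.754, 0.634, 0.133, -0.112]
contact_force: [-1.0, -1.8, -1.3]
opening: 0.003
finger_force: 1.0
```

>>> {"api": "drive_tool", "payload": {"moves": [[[0,0,0],[0.0019,0,0.0007],0.0],[[0,0,0],[0,0,0],0.0]]}}

```text
time: 34.65
eef_pos: [0.4916, 0.0821, 0.0166]
tcp_rot: [0.754, 0.634, 0.133, -0.112]
contact_force: [-1.2, -2.1, -0.3]
opening: 0.002
finger_force: 0.9
```

>>> {"api": "drive_tool", "payload": {"moves": [[[0,0,0],[0.0014,0,0.0005],0.0],[[0,0,0],[0,0,0],0.0]]}}

```text
time: 34.9
eef_pos: [0.4918, 0.0834, 0.0165]
tcp_rot: [0.753, 0.634, 0.133, -0.112]
contact_force: [-0.7, -3.3, -0.4]
opening: 0.001
finger_force: 1.4
```

>>> {"api": "drive_tool", "payload": {"moves": [[[0,0,0],[0.0014,0,0.0005],0.0],[[0,0,0],[0,0,0],0.0]]}}

```text
time: 35.15
eef_pos: [0.4919, 0.0835, 0.0165]
tcp_rot: [0.753, 0.635, 0.132, -0.111]
contact_force: [-4.3, -9.1, 3.2]
opening: -0.004
finger_force: 3.9
```

>>> {"api": "drive_tool", "payload": {"moves": [[[0,0,0],[0.0014,0,0.0005],0.0],[[0,0,0],[0,0,0],0.0]]}}

```text
time: 35.4
eef_pos: [0.492, 0.0836, 0.0164]
tcp_rot: [0.753, 0.635, 0.131, -0.11]
contact_force: [-6.5, -14.2, 5.1]
opening: 0.001
finger_force: 6.4
```

>>> {"api": "drive_tool", "payload": {"moves": [[[0,0,0],[0.0014,0,0.0005],0.0],[[0,0,0],[0,0,0],0.0]]}}

```text
time: 35.65
eef_pos: [0.4921, 0.0837, 0.0164]
tcp_rot: [0.753, 0.636, 0.13, -0.109]
contact_force: [-8.8, -20.5, 7.7]
opening: 0.002
finger_force: 8.9
```

The tray hit its end stop: force climbed with no motion, at the expected pose. I back off, go upright, rise and look at the knobs.

>>> {"api": "drive_tool", "payload": {"moves": [[[0,0,0],[-0.014,0,-0.005],0.0],[[0,0,0],[-0.0188,0,-0.0068],0.0],[[0,-0.175,0],[0,0,0],0.0],[[0,-0.175,0],[0,0,0],0.0],[[0,0,0],[0,0,-0.05],0.0]]}}

```text
time: 36.28
eef_pos: [0.4831, 0.0559, 0.0632]
tcp_rot: [0.764, 0.645, -0.003, -0.004]
contact_force: [0.8, -0.6, 0.9]
opening: 0.003
finger_force: 0.0
```

>>> {"api": "drive_tool", "payload": {"moves": [[[0,0,0],[0,0,-0.06],0.0],[[0,0,0],[0,0,-0.06],0.0],[[0,0,0],[0,0,-0.06],0.034],[[0,0,0],[0.025,0,-0.05],0.034],[[0,0,0],[0.06,0,0],0.034]]}}

```text
time: 36.9
eef_pos: [0.5039, 0.1376, 0.3032]
tcp_rot: [0.766, 0.642, 0.005, 0.003]
contact_force: [0.2, -0.9, 0.2]
opening: 0.395
finger_force: 0.0
```

>>> {"api": "drive_tool", "payload": {"moves": [[[0,0,0],[0.06,0,0],0.034],[[0,0,0],[0,0,0],0.034],[[0,0,0],[0,0,0],0.034]]}}

```text
time: 37.28
eef_pos: [0.511, 0.1966, 0.296]
tcp_rot: [0.765, 0.644, -0.0, -0.001]
contact_force: [0.5, 0.0, -0.5]
opening: 0.402
finger_force: 0.0
```

```bash
cat >> h.py <<'E'
K=dict(a=(-.06,-.05),b=(.06,-.05),c=(.06,.05),d=(-.06,.05))
def knobs(c,which='abcd'):
    """wing lines: white stripe and dark wing within 24 mm of the axis, at z=.121"""
    hsv=cv2.cvtColor(c['image'],cv2.COLOR_RGB2HSV); V=hsv[...,2]
    for n in which:
        ax=toW(K[n])[0]; yy,xx=np.mgrid[0:420,0:560]
        w=inP(ray(c,np.c_[xx.ravel(),yy.ravel()],.121))-np.array(K[n]); r=np.hypot(*w.T).reshape(420,560)
        p=w.reshape(420,560,2)
        k=(r<.03)&(V<45)
        q=p[k];m=q.mean(0); far=np.hypot(*(q-m).T)
        ev,E=np.linalg.eigh(np.cov(q.T)); L=E[:,1]
        # stripe: bright pixels surrounded by dark wing
        st=cv2.morphologyEx(k.astype(np.uint8),cv2.MORPH_CLOSE,np.ones((9,9)))&(V>100)&(r<.026)
        s=p[st>0]; sm=s.mean(0) if len(s)>3 else [0,0]
        print(n,'dark n',len(q),'mean',m.round(4),'clockwise',round(float(-np.arctan(L[1]/L[0])),2),'elong',(ev[1]/ev[0]).round(2),'| stripe n',len(s),np.round(sm,4))
E
python3 - <<'E'
from h import *
d=cam('wrist'); knobs(d); s=ctrl.get_state();print(s['time'],s['eef_pos'],inP(s['eef_pos'][:2]))
c=cam('top'); knobs(c)
cv2.imwrite('pics/w15.png',d['image'][:,:,::-1])
E
```

```text
a dark n 7 mean [-0.0102  0.008 ] clockwise -0.26 elong 11.32 | stripe n 0 [0 0]
b dark n 0 mean [nan nan] clockwise nan elong nan | stripe n 0 [0 0]
c dark n 0 mean [nan nan] clockwise nan elong nan | stripe n 0 [0 0]
d dark n 623 mean [ 0.001  -0.0015] clockwise 0.11 elong 1.95 | stripe n 67 [ 0.0102 -0.0016]
37.325 [0.5111603  0.1959241  0.29611517] [[ 0.0001047 -0.0196446]]
a dark n 73 mean [-0.0008 -0.0049] clockwise 0.17 elong 2.73 | stripe n 13 [ 0.0088 -0.0009]
b dark n 63 mean [-0.0028 -0.0061] clockwise 0.06 elong 2.22 | stripe n 10 [ 0.0068 -0.0017]
c dark n 201 mean [ 0.0036 -0.0102] clockwise -0.29 elong 1.3 | stripe n 0 [0 0]
d dark n 178 mean [ 0.0024 -0.0012] clockwise -0.66 elong 1.85 | stripe n 43 [-0.0022 -0.0074]h.py:63: RuntimeWarning: Mean of empty slice.
  q=p[k];m=q.mean(0); far=np.hypot(*(q-m).T)
  ret = um.true_divide(
  avg = a.mean(axis, **keepdims_kw)
h.py:64: RuntimeWarning: Degrees of freedom <= 0 for slice
  ev,E=np.linalg.eigh(np.cov(q.T)); L=E[:,1]
  c *= np.true_divide(1, fact)
  c *= np.true_divide(1, fact)
```

View pics/w15.png

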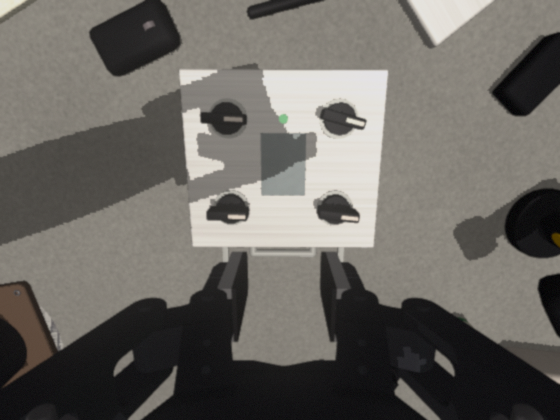

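The tray is home (bar at row 250, close to the housing). The wings are near slack: a (231,212), b (337,211), c (342,119), d (225,119), with stripes to the right. I measure the stripe angles.

```bash
cat >> h.py <<'E'
def stripes(c,which='abcd',R=.021):
    """white stripe on each wing top (z=.121): clockwise angle from press x"""
    V=cv2.cvtColor(c['image'],cv2.COLOR_RGB2HSV)[...,2]; yy,xx=np.mgrid[0:420,0:560]
    P=inP(ray(c,np.c_[xx.ravel(),yy.ravel()],.121)).reshape(420,560,2)
    for n in which:
        w=P-np.array(K[n]); r=np.hypot(w[...,0],w[...,1]); m=r<R
        if m.sum()<20: continue
        t=cv2.threshold(V[m].reshape(-1,1),0,255,cv2.THRESH_OTSU)[0]
        best=[]
        for ce,a,k in blobs(m&(V>t),5):
            q=w[tuple(np.where(cv2.drawContours(np.zeros((420,560),np.uint8),[k],-1,1,-1)))]
            ev,E=np.linalg.eigh(np.cov(q.T)); mn=q.mean(0); L=E[:,1]*np.sign(E[:,1]@mn)
            print(n,'thr',t,'n',a,'mean',mn.round(4),'cw by axis %.2f by centroid %.2f'%(-np.arctan2(L[1],L[0]),-np.arctan2(mn[1],mn[0])),'elong %.1f'%np.sqrt(ev[1]/ev[0]))
E
python3 - <<'E'
from h import *
stripes(cam('wrist'))
w=toW([K[k] for k in 'acbd']);print(w.round(4).tolist())
to(*w[0],.20,np.pi-.171-.13)
E
```

```text
a thr 132.0 n 14 mean [-0.009   0.0178] cw by axis -0.48 by centroid -2.04 elong 3.9
a thr 132.0 n 9 mean [-0.0175  0.0103] cw by axis -1.04 by centroid -2.61 elong 9.2
a thr 132.0 n 67 mean [ 0.0103 -0.0019] cw by axis 0.01 by centroid 0.18 elong 4.2
a thr 132.0 n 325 mean [-0.001  -0.0128] cw by axis -3.07 by centroid 1.65 elong 2.7
b thr 136.0 n 79 mean [0.0131 0.0124] cw by axis 0.81 by centroid -0.76 elong 4.6
b thr 136.0 n 77 mean [ 0.0111 -0.0033] cw by axis 0.10 by centroid 0.29 elong 3.8
b thr 136.0 n 298 mean [-0.0003 -0.0133] cw by axis 0.04 by centroid 1.60 elong 2.8
c thr 143.0 n 365 mean [0.0056 0.0121] cw by axis 0.40 by centroid -1.14 elong 2.7
c thr 143.0 n 87 mean [ 0.011  -0.0044] cw by axis 0.25 by centroid 0.38 elong 4.0
c thr 143.0 n 149 mean [ 0.0035 -0.0163] cw by axis -0.17 by centroid 1.36 elong 3.8
d thr 86.0 n 309 mean [-0.0032  0.0138] cw by axis 2.97 by centroid -1.80 elong 2.8
d thr 86.0 n 83 mean [ 0.0109 -0.0017] cw by axis 0.04 by centroid 0.15 elong 4.4
d thr 86.0 n 198 mean [-0.0065 -0.0143] cw by axis -2.78 by centroid 2.00 elong 3.3
[[0.4468, 0.1762], [0.582, 0.2544], [0.565, 0.1558], [0.4638, 0.2748]]
t=37.4 at [0.5114 0.1953 0.2963] psi 1.397 | turn z -1.443 | shift x 0.0561 y -0.0373 z 0.0963
```

>>> {"api": "drive_tool", "payload": {"moves": [[[0,0,-0.173],[0,0,0],0.034],[[0,0,-0.173],[0,0,0],0.034],[[0,0,-0.173],[0,0,0],0.034],[[0,0,-0.173],[0,0,0.01],0.034],[[0,0,-0.173],[0,0,0.02],0.034]]}}

```text
time: 38.05
eef_pos: [0.5122, 0.1952, 0.2674]
tcp_rot: [0.423, 0.906, 0.001, 0.001]
contact_force: [0.4, -0.5, -1.0]
opening: 0.399
finger_force: 0.0
```

>>> {"api": "drive_tool", "payload": {"moves": [[[0,0,-0.173],[0,0,0.02],0.034],[[0,0,-0.173],[0,0,0.02],0.034],[[0,0,-0.173],[0,0,0.02],0.034],[[0,0,-0.169],[0,0,0.02],0.034],[[0,0,0],[0.03,-0.0163,0.02],0.034]]}}

```text
time: 38.67
eef_pos: [0.4799, 0.1848, 0.1661]
tcp_rot: [0.095, 0.995, 0.0, 0.0]
contact_force: [0.2, -0.4, -0.4]
opening: 0.4
finger_force: 0.0
```

>>> {"api": "drive_tool", "payload": {"moves": [[[0,0,0],[0.0298,-0.0163,0.02],0.034],[[0,0,0],[0,0,0],0.034],[[0,0,0],[0,0,0],0.034]]}}

```text
time: 39.05
eef_pos: [0.448, 0.1751, 0.1477]
tcp_rot: [0.096, 0.995, 0.0, 0.001]
contact_force: [-0.4, -0.5, -0.4]
opening: 0.396
finger_force: 0.0
```

Run:
```python
from h import *
to(.4465,.1747,.085,2.95); print(np.round(ctrl.get_state()['qpos'],2)); d=cam('wrist','w16'); stripes(d)
```

```text
t=39.0 at [0.448  0.1751 0.1477] psi 2.950 | turn z 0.000 | shift x 0.0014 y -0.0007 z 0.0627
[ 0.16 -0.08  2.1   0.    1.12 -1.22]
a thr 147.0 n 600 mean [ 0.0056 -0.0142] cw by axis 2.74 by centroid 1.20 elong 2.8
a thr 147.0 n 394 mean [0.0119 0.0109] cw by axis -2.30 by centroid -0.74 elong 2.1
b thr 26.0 n 791 mean [-0.0115 -0.0008] cw by axis -1.64 by centroid 3.07 elong 2.2
c thr 95.0 n 38 mean [-0.0156  0.0117] cw by axis 2.33 by centroid -2.50 elong 3.3
c thr 95.0 n 65 mean [ 0.0046 -0.0186] cw by axis 2.84 by centroid 1.33 elong 4.7
c thr 95.0 n 79 mean [ 0.0155 -0.0042] cw by axis 0.18 by centroid 0.26 elong 1.9
c thr 95.0 n 32 mean [0.019 0.001] cw by axis -1.38 by centroid -0.05 elong 1.1
d thr 132.0 n 1390 mean [0.0001 0.011 ] cw by axis -3.10 by centroid -1.56 elong 2.2
d thr 132.0 n 209 mean [ 0.0115 -0.0006] cw by axis 0.04 by centroid 0.05 elong 4.1
d thr 132.0 n 66 mean [ 0.0114 -0.0159] cw by axis 2.52 by centroid 0.95 elong 6.3
```

>>> {"api": "drive_tool", "payload": {"moves": [[[0,0,0],[0.0014,-0.0003,0.02],0.034],[[0,0,0],[0,0,0.02],0.034],[[0,0,0],[0,0,0.0225],0.034],[[0,0,0],[0,0,0],0.034]], "grip_force": 35}}

```text
time: 39.6
eef_pos: [0.4453, 0.1754, 0.0833]
tcp_rot: [0.095, 0.995, -0.0, -0.001]
contact_force: [0.2, 0.7, 1.4]
opening: 0.394
finger_force: 0.0
```

>>> {"api": "drive_tool", "payload": {"moves": [[[0,0,0],[0,0,0],0.0],[[0,0,0],[0,0,0],0.0],[[0,0,0],[0,0,0],0.0]]}}

```text
time: 39.98
eef_pos: [0.4466, 0.1753, 0.0856]
tcp_rot: [0.095, 0.996, -0.0, 0.002]
contact_force: [-0.6, -2.8, 3.9]
opening: 0.116
finger_force: 38.1
```

>>> {"api": "drive_tool", "payload": {"moves": [[[0,0,0.16],[0,0,0],0.0],[[0,0,0.16],[0,0,0],0.0],[[0,0,0.16],[0,0,0],0.0],[[0,0,0.16],[0,0,0],0.0]]}}

```text
time: 40.48
eef_pos: [0.4462, 0.1744, 0.0857]
tcp_rot: [0.405, 0.914, -0.001, 0.002]
contact_force: [-1.3, -6.7, 7.1]
opening: 0.119
finger_force: 38.4
```

>>> {"api": "drive_tool", "payload": {"moves": [[[0,0,0.16],[0,0,0],0.0],[[0,0,0.16],[0,0,0],0.0],[[0,0,0.16],[0,0,0],0.0],[[0,0,0.16],[0,0,0],0.0],[[0,0,0],[0,0,0],0.0]]}}

```text
time: 41.1
eef_pos: [0.4454, 0.174, 0.0856]
tcp_rot: [0.67, 0.742, -0.002, 0.001]
contact_force: [-4.6, -7.0, 9.2]
opening: 0.117
finger_force: 38.7
```

>>> {"api": "drive_tool", "payload": {"moves": [[[0,0,0],[0,0,0],0.034],[[0,0,0],[0,0,0],0.034],[[0,0,0],[0,0,-0.05],0.034],[[0,0,0],[0,0,-0.06],0.034],[[0,0,0],[0,0,0],0.034]]}}

```text
time: 41.72
eef_pos: [0.4487, 0.1765, 0.2]
tcp_rot: [0.67, 0.742, 0.005, 0.004]
contact_force: [0.2, -0.0, -1.6]
opening: 0.393
finger_force: 0.0
```

Run:
```python
from h import *
to(.5819,.2535,.14,np.pi-.171-.25); d=cam('wrist','w17'); stripes(d)
```

```text
t=41.7 at [0.4487 0.1765 0.2   ] psi 1.672 | turn z -1.048 | shift x -0.0901 y 0.1247 z 0.06
a thr 136.0 n 422 mean [ 0.0147 -0.0025] cw by axis -1.38 by centroid 0.17 elong 2.9
a thr 136.0 n 301 mean [-0.011  -0.0117] cw by axis -2.41 by centroid 2.33 elong 2.8
a thr 136.0 n 65 mean [ 0.0036 -0.0161] cw by axis 1.33 by centroid 1.35 elong 2.0
b thr 130.0 n 408 mean [0.008  0.0124] cw by axis -2.57 by centroid -1.00 elong 2.5
b thr 130.0 n 118 mean [ 0.0114 -0.0032] cw by axis 0.11 by centroid 0.28 elong 4.1
b thr 130.0 n 500 mean [ 0.0009 -0.0135] cw by axis 3.07 by centroid 1.50 elong 2.5
c thr 127.0 n 1030 mean [0.004  0.0109] cw by axis -2.78 by centroid -1.22 elong 2.2
c thr 127.0 n 156 mean [ 0.0113 -0.004 ] cw by axis 0.25 by centroid 0.34 elong 4.1
c thr 127.0 n 250 mean [ 0.0045 -0.0165] cw by axis -0.25 by centroid 1.30 elong 3.2
d thr 143.0 n 966 mean [0.0011 0.0125] cw by axis 0.08 by centroid -1.48 elong 2.6
d thr 143.0 n 188 mean [ 0.0109 -0.0014] cw by axis 0.04 by centroid 0.13 elong 4.2
d thr 143.0 n 181 mean [ 0.0087 -0.0155] cw by axis -0.42 by centroid 1.06 elong 3.9
```

>>> {"api": "drive_tool", "payload": {"moves": [[[0,0,-0.175],[0,0,0],0.034],[[0,0,-0.175],[0,0,0],0.034],[[0,0,-0.175],[0,0,0],0.034],[[0,0,-0.175],[0,0,0],0.034],[[0,0,-0.175],[0,0,0],0.034]]}}

```text
time: 42.4
eef_pos: [0.4438, 0.1755, 0.1916]
tcp_rot: [0.29, 0.957, -0.001, -0.002]
contact_force: [-0.4, -0.2, -0.2]
opening: 0.396
finger_force: 0.0
```

>>> {"api": "drive_tool", "payload": {"moves": [[[0,0,-0.173],[0,0,0],0.034],[[0,0,0],[-0.03,0.0416,0],0.034],[[0,0,0],[-0.03,0.0416,0],0.034],[[0,0,0],[-0.03,0.0415,0.02],0.034],[[0,0,0],[0,0,0.03],0.034]]}}

```text
time: 43.02
eef_pos: [0.5801, 0.2538, 0.1411]
tcp_rot: [0.209, 0.978, 0.0, -0.0]
contact_force: [-0.8, 0.5, 0.0]
opening: 0.397
finger_force: 0.0
```

>>> {"api": "drive_tool", "payload": {"moves": [[[0,0,0],[0,0,0],0.034],[[0,0,0],[0,0,0],0.034]]}}

```text
time: 43.28
eef_pos: [0.5778, 0.2523, 0.1436]
tcp_rot: [0.209, 0.978, -0.0, -0.0]
contact_force: [-0.5, -0.3, -1.3]
opening: 0.398
finger_force: 0.0
```

Run:
```python
from h import *
to(.5819,.2535,.085,np.pi-.171-.25)
```

```text
t=43.3 at [0.5778 0.2523 0.1436] psi 2.720 | turn z -0.001 | shift x -0.0033 y 0.0028 z 0.0586
```

>>> {"api": "drive_tool", "payload": {"moves": [[[0,0,0],[-0.0033,0.0028,0.02],0.034],[[0,0,0],[0,0,0.02],0.034],[[0,0,0],[0,0,0.0186],0.034],[[0,0,0],[0,0,0],0.034],[[0,0,0],[0,0,0],0.034]]}}

```text
time: 43.9
eef_pos: [0.5826, 0.2536, 0.0854]
tcp_rot: [0.209, 0.978, 0.0, 0.0]
contact_force: [-0.2, 1.2, -0.3]
opening: 0.398
finger_force: 0.0
```

>>> {"api": "drive_tool", "payload": {"moves": [[[0,0,0],[0,0,0],0.0],[[0,0,0],[0,0,0],0.0],[[0,0,0],[0,0,0],0.0]]}}

```text
time: 44.28
eef_pos: [0.5825, 0.2524, 0.0866]
tcp_rot: [0.209, 0.978, -0.001, 0.0]
contact_force: [-4.1, -5.9, 3.3]
opening: 0.116
finger_force: 37.3
```

>>> {"api": "drive_tool", "payload": {"moves": [[[0,0,0.155],[0,0,0],0.0],[[0,0,0.155],[0,0,0],0.0],[[0,0,0.155],[0,0,0],0.0],[[0,0,0.155],[0,0,0],0.0]]}}

```text
time: 44.78
eef_pos: [0.5818, 0.2515, 0.0866]
tcp_rot: [0.499, 0.866, -0.003, 0.0]
contact_force: [-4.7, -7.5, 5.6]
opening: 0.119
finger_force: 37.6
```

>>> {"api": "drive_tool", "payload": {"moves": [[[0,0,0.155],[0,0,0],0.0],[[0,0,0.155],[0,0,0],0.0],[[0,0,0.13],[0,0,0],0.0],[[0,0,0],[0,0,0],0.0]]}}

```text
time: 45.28
eef_pos: [0.581, 0.2511, 0.0866]
tcp_rot: [0.675, 0.738, -0.004, 0.0]
contact_force: [-6.8, -8.1, 7.9]
opening: 0.119
finger_force: 37.8
```

>>> {"api": "drive_tool", "payload": {"moves": [[[0,0,0],[0,0,0],0.034],[[0,0,0],[0,0,0],0.034],[[0,0,0],[0,0,-0.05],0.034],[[0,0,0],[0,0,-0.06],0.034],[[0,0,0],[0,0,0],0.034]]}}

```text
time: 45.9
eef_pos: [0.5865, 0.2551, 0.2034]
tcp_rot: [0.675, 0.738, 0.006, 0.004]
contact_force: [-0.1, -0.2, 0.7]
opening: 0.398
finger_force: 0.0
```

Run:
```python
from h import *
to(.5649,.1549,.14,np.pi-.171-.11); d=cam('wrist','w18'); stripes(d,'bcd')
```

```text
t=45.9 at [0.5865 0.2551 0.2034] psi 1.660 | turn z -1.200 | shift x -0.0070 y -0.1022 z 0.0634
b thr 125.0 n 381 mean [ 0.0076 -0.0103] cw by axis 2.50 by centroid 0.93 elong 1.5
c thr 142.0 n 383 mean [ 0.015  -0.0027] cw by axis -1.37 by centroid 0.18 elong 3.0
c thr 142.0 n 291 mean [-0.0109 -0.0119] cw by axis -2.43 by centroid 2.31 elong 2.8
c thr 142.0 n 77 mean [ 0.0036 -0.0153] cw by axis 1.36 by centroid 1.34 elong 2.4
d thr 84.0 n 302 mean [-0.0086  0.0143] cw by axis 2.60 by centroid -2.11 elong 3.2
d thr 84.0 n 678 mean [-0.002  -0.0129] cw by axis -3.00 by centroid 1.72 elong 2.6
d thr 84.0 n 146 mean [ 0.0102 -0.0022] cw by axis 0.05 by centroid 0.21 elong 4.1
```

>>> {"api": "drive_tool", "payload": {"moves": [[[0,0,-0.172],[0,0,0],0.034],[[0,0,-0.172],[0,0,0],0.034],[[0,0,-0.172],[0,0,0],0.034],[[0,0,-0.172],[0,0,0],0.034],[[0,0,-0.172],[0,0,0],0.034]]}}

```text
time: 46.58
eef_pos: [0.5814, 0.2536, 0.1928]
tcp_rot: [0.303, 0.953, -0.001, -0.002]
contact_force: [-0.3, 0.5, 1.5]
opening: 0.403
finger_force: 0.0
```

>>> {"api": "drive_tool", "payload": {"moves": [[[0,0,-0.172],[0,0,0],0.034],[[0,0,-0.168],[0,0,0],0.034],[[0,0,0],[-0.0056,-0.05,0],0.034],[[0,0,0],[-0.0056,-0.05,0.02],0.034],[[0,0,0],[0,0,0.03],0.034]]}}

```text
time: 47.2
eef_pos: [0.5649, 0.1519, 0.144]
tcp_rot: [0.142, 0.99, -0.0, -0.0]
contact_force: [-0.3, -0.8, -0.5]
opening: 0.4
finger_force: 0.0
```

>>> {"api": "drive_tool", "payload": {"moves": [[[0,0,0],[0,0,0],0.034],[[0,0,0],[0,0,0],0.034]]}}

```text
time: 47.45
eef_pos: [0.5655, 0.1549, 0.1453]
tcp_rot: [0.14, 0.99, 0.0, -0.0]
contact_force: [0.1, 0.4, 0.5]
opening: 0.399
finger_force: 0.0
```

Run:
```python
from h import *
to(.5647,.1540,.085,np.pi-.171-.11)
```

```text
t=47.5 at [0.5655 0.1549 0.1453] psi 2.860 | turn z -0.000 | shift x 0.0005 y -0.0011 z 0.0603
```

>>> {"api": "drive_tool", "payload": {"moves": [[[0,0,0],[0.0005,-0.0011,0.02],0.034],[[0,0,0],[0,0,0.02],0.034],[[0,0,0],[0,0,0.02],0.034],[[0,0,0],[0,0,0],0.034],[[0,0,0],[0,0,0],0.034]]}}

```text
time: 48.08
eef_pos: [0.5648, 0.1536, 0.0853]
tcp_rot: [0.14, 0.99, 0.0, 0.0]
contact_force: [-0.9, -0.2, 0.6]
opening: 0.401
finger_force: 0.0
```

>>> {"api": "drive_tool", "payload": {"moves": [[[0,0,0],[0,0,0],0.0],[[0,0,0],[0,0,0],0.0],[[0,0,0],[0,0,0],0.0]]}}

```text
time: 48.45
eef_pos: [0.5655, 0.1539, 0.0865]
tcp_rot: [0.14, 0.99, 0.001, 0.001]
contact_force: [0.0, 1.4, 2.7]
opening: 0.117
finger_force: 38.1
```

>>> {"api": "drive_tool", "payload": {"moves": [[[0,0,0.17],[0,0,0],0.0],[[0,0,0.17],[0,0,0],0.0],[[0,0,0.17],[0,0,0],0.0],[[0,0,0.17],[0,0,0],0.0]]}}

```text
time: 48.95
eef_pos: [0.5646, 0.1527, 0.0865]
tcp_rot: [0.465, 0.886, -0.001, 0.0]
contact_force: [-3.2, -2.6, 5.3]
opening: 0.119
finger_force: 38.5
```

>>> {"api": "drive_tool", "payload": {"moves": [[[0,0,0.17],[0,0,0],0.0],[[0,0,0.17],[0,0,0],0.0],[[0,0,0.17],[0,0,0],0.0],[[0,0,0],[0,0,0],0.0]]}}

```text
time: 49.45
eef_pos: [0.5635, 0.1523, 0.0865]
tcp_rot: [0.671, 0.741, -0.002, -0.0]
contact_force: [-5.2, -4.2, 7.3]
opening: 0.116
finger_force: 38.8
```

>>> {"api": "drive_tool", "payload": {"moves": [[[0,0,0],[0,0,0],0.034],[[0,0,0],[0,0,0],0.034],[[0,0,0],[0,0,-0.05],0.034],[[0,0,0],[0,0,-0.06],0.034],[[0,0,0],[0,0,0],0.034]]}}

```text
time: 50.08
eef_pos: [0.5685, 0.1541, 0.2023]
tcp_rot: [0.671, 0.741, 0.005, 0.004]
contact_force: [-0.7, -0.2, 0.2]
opening: 0.398
finger_force: 0.0
```

Run:
```python
from h import *
to(.4635,.2730,.14,np.pi-.171-.045); d=cam('wrist','w19'); stripes(d,'bd')
```

```text
t=50.1 at [0.5685 0.1541 0.2023] psi 1.670 | turn z -1.256 | shift x 0.1281 y 0.0937 z 0.0623
b thr 141.0 n 405 mean [ 0.0148 -0.0028] cw by axis -1.37 by centroid 0.19 elong 3.0
b thr 141.0 n 261 mean [-0.0105 -0.0125] cw by axis -2.45 by centroid 2.27 elong 2.6
b thr 141.0 n 53 mean [ 0.0035 -0.0169] cw by axis 1.26 by centroid 1.36 elong 1.6
d thr 134.0 n 374 mean [0.0001 0.009 ] cw by axis -0.23 by centroid -1.55 elong 7.0
d thr 134.0 n 215 mean [ 0.01   -0.0015] cw by axis 0.05 by centroid 0.14 elong 4.1
d thr 134.0 n 421 mean [-0.0092 -0.0134] cw by axis -2.56 by centroid 2.17 elong 2.4
```

>>> {"api": "drive_tool", "payload": {"moves": [[[0,0,-0.18],[0,0,0],0.034],[[0,0,-0.18],[0,0,0],0.034],[[0,0,-0.18],[0,0,0],0.034],[[0,0,-0.18],[0,0,0],0.034],[[0,0,-0.18],[0,0,0],0.034]]}}

```text
time: 50.75
eef_pos: [0.5634, 0.1534, 0.1927]
tcp_rot: [0.279, 0.96, -0.001, -0.002]
contact_force: [-0.2, 0.3, 1.0]
opening: 0.398
finger_force: 0.0
```

>>> {"api": "drive_tool", "payload": {"moves": [[[0,0,-0.18],[0,0,0],0.034],[[0,0,-0.176],[0,0,0],0.034],[[0,0,0],[0.0414,0.0315,0],0.034],[[0,0,0],[0.0414,0.0315,0.02],0.034],[[0,0,0],[0.0415,0.0316,0.03],0.034]]}}

```text
time: 51.38
eef_pos: [0.4621, 0.2734, 0.1438]
tcp_rot: [0.108, 0.994, 0.0, -0.0]
contact_force: [0.3, 0.5, -0.5]
opening: 0.401
finger_force: 0.0
```

>>> {"api": "drive_tool", "payload": {"moves": [[[0,0,0],[0,0,0],0.034],[[0,0,0],[0,0,0],0.034],[[0,0,0],[0,0,0],0.034]]}}

```text
time: 51.75
eef_pos: [0.4648, 0.2719, 0.1459]
tcp_rot: [0.108, 0.994, 0.0, 0.001]
contact_force: [0.2, 0.2, -0.4]
opening: 0.4
finger_force: 0.0
```

Run:
```python
from h import *
to(.4635,.2730,.085,np.pi-.171-.045)
```

```text
t=51.8 at [0.4648 0.2719 0.1459] psi 2.924 | turn z -0.001 | shift x 0.0015 y 0.0008 z 0.0609
```

>>> {"api": "drive_tool", "payload": {"moves": [[[0,0,0],[0.0015,0.0008,0.02],0.034],[[0,0,0],[0,0,0.02],0.034],[[0,0,0],[0,0,0.0205],0.034],[[0,0,0],[0,0,0],0.034],[[0,0,0],[0,0,0],0.034]]}}

```text
time: 52.38
eef_pos: [0.4635, 0.2734, 0.086]
tcp_rot: [0.108, 0.994, 0.0, 0.001]
contact_force: [-0.4, 0.6, -0.3]
opening: 0.399
finger_force: 0.0
```

>>> {"api": "drive_tool", "payload": {"moves": [[[0,0,0],[0,0,0],0.0],[[0,0,0],[0,0,0],0.0],[[0,0,0],[0,0,0],0.0]]}}

```text
time: 52.75
eef_pos: [0.4632, 0.2738, 0.0862]
tcp_rot: [0.108, 0.994, 0.0, 0.001]
contact_force: [0.2, -0.9, 5.0]
opening: 0.118
finger_force: 37.7
```

>>> {"api": "drive_tool", "payload": {"moves": [[[0,0,0.18],[0,0,0],0.0],[[0,0,0.18],[0,0,0],0.0],[[0,0,0.18],[0,0,0],0.0],[[0,0,0.18],[0,0,0],0.0]]}}

```text
time: 53.25
eef_pos: [0.4629, 0.2734, 0.0862]
tcp_rot: [0.453, 0.891, -0.0, 0.001]
contact_force: [-0.8, -2.2, 5.4]
opening: 0.117
finger_force: 38.0
```

>>> {"api": "drive_tool", "payload": {"moves": [[[0,0,0.18],[0,0,0],0.0],[[0,0,0.18],[0,0,0],0.0],[[0,0,0.18],[0,0,0],0.0],[[0,0,0],[0,0,0],0.0]]}}

```text
time: 53.75
eef_pos: [0.4626, 0.2733, 0.0862]
tcp_rot: [0.673, 0.74, -0.0, 0.001]
contact_force: [-1.6, -3.0, 6.8]
opening: 0.115
finger_force: 38.1
```

>>> {"api": "drive_tool", "payload": {"moves": [[[0,0,0],[0,0,0],0.034],[[0,0,0],[0,0,0],0.034],[[0,0,0],[0,0,-0.06],0.034],[[0,0,0],[0,0,-0.06],0.034],[[0,0,0],[0,0,0],0.034]]}}

```text
time: 54.38
eef_pos: [0.4655, 0.2751, 0.2113]
tcp_rot: [0.673, 0.74, 0.006, 0.003]
contact_force: [-0.2, 0.2, 0.4]
opening: 0.394
finger_force: 0.0
```

>>> {"api": "drive_tool", "payload": {"moves": [[[0,0,0],[0,-0.03,0],0.034],[[0,0,0],[0,0,0],0.034],[[0,0,0],[0,0,0],0.034]]}}

```text
time: 54.75
eef_pos: [0.4323, 0.2708, 0.204]
tcp_rot: [0.673, 0.74, -0.0, -0.0]
contact_force: [-0.7, -0.1, 0.2]
opening: 0.399
finger_force: 0.0
```

Run:
```python
from h import *
to(.4635,.2730,.085); d=cam('wrist','w20'); stripes(d,'abcd'); print('top'); stripes(cam('top'),'abcd')
```

```text
t=54.8 at [0.4323 0.2708 0.204 ] psi 1.666 | turn z 0.000 | shift x -0.0007 y 0.0313 z 0.119
a thr 146.0 n 428 mean [ 0.0133 -0.0006] cw by axis -1.51 by centroid 0.04 elong 2.3
a thr 146.0 n 357 mean [-0.0116 -0.0082] cw by axis -2.20 by centroid 2.53 elong 2.4
a thr 146.0 n 85 mean [ 0.0025 -0.0124] cw by axis 1.30 by centroid 1.37 elong 4.0
b thr 121.0 n 81 mean [ 0.0165 -0.0023] cw by axis 1.06 by centroid 0.14 elong 1.6
c thr 132.0 n 766 mean [0.0108 0.0032] cw by axis -1.84 by centroid -0.29 elong 2.2
c thr 132.0 n 114 mean [ 0.0038 -0.0119] cw by axis 1.30 by centroid 1.26 elong 3.5
c thr 132.0 n 12 mean [-0.0152 -0.0131] cw by axis 0.88 by centroid 2.43 elong 2.4
d thr 148.0 n 589 mean [0.013  0.0018] cw by axis 1.42 by centroid -0.13 elong 2.6
d thr 148.0 n 233 mean [-0.0116 -0.0123] cw by axis -2.40 by centroid 2.32 elong 3.6
d thr 148.0 n 128 mean [ 0.003  -0.0118] cw by axis 1.33 by centroid 1.32 elong 3.9
top
a thr 118.0 n 41 mean [0.0119 0.0103] cw by axis -2.25 by centroid -0.72 elong 3.5
a thr 118.0 n 16 mean [ 0.0025 -0.0108] cw by axis 1.33 by centroid 1.34 elong 4.1
a thr 118.0 n 36 mean [-0.0156  0.0012] cw by axis -1.57 by centroid -3.06 elong 3.6
b thr 116.0 n 54 mean [0.012  0.0066] cw by axis -2.05 by centroid -0.50 elong 2.8
b thr 116.0 n 16 mean [ 0.0029 -0.0115] cw by axis 1.23 by centroid 1.32 elong 4.2
b thr 116.0 n 16 mean [-0.0173  0.0052] cw by axis 1.90 by centroid -2.85 elong 5.0
c thr 119.0 n 59 mean [0.012  0.0076] cw by axis -2.13 by centroid -0.56 elong 2.7
c thr 119.0 n 12 mean [ 0.0024 -0.0108] cw by axis 1.34 by centroid 1.35 elong 3.9
c thr 119.0 n 21 mean [-0.0167  0.0051] cw by axis -1.29 by centroid -2.85 elong 4.0
d thr 92.0 n 44 mean [0.0122 0.0095] cw by axis 0.88 by centroid -0.66 elong 3.3
d thr 92.0 n 17 mean [ 0.0028 -0.0104] cw by axis 1.38 by centroid 1.31 elong 3.9
d thr 92.0 n 33 mean [-0.016   0.0021] cw by axis 1.81 by centroid -3.01 elong 2.7
```

All four knobs read about 1.3 rad, so the first pass is done. The second pass runs d, b, then a, c.

>>> {"api": "drive_tool", "payload": {"moves": [[[0,0,0],[-0.0007,0.031,0.02],0.034],[[0,0,0],[0,0,0.04],0.034],[[0,0,0],[0,0,0.03],0.034],[[0,0,0],[0,0,0.028],0.034],[[0,0,0],[0,0,0],0.034]]}}

```text
time: 55.48
eef_pos: [0.4616, 0.2722, 0.0839]
tcp_rot: [0.673, 0.74, -0.003, -0.001]
contact_force: [0.0, 0.0, 0.0]
opening: 0.397
finger_force: 0.0
```

>>> {"api": "drive_tool", "payload": {"moves": [[[0,0,0],[0,0,0],0.034],[[0,0,0],[0,0,0],0.0],[[0,0,0],[0,0,0],0.0],[[0,0,0],[0,0,0],0.0]]}}

```text
time: 55.98
eef_pos: [0.4626, 0.2733, 0.0887]
tcp_rot: [0.673, 0.74, -0.001, -0.001]
contact_force: [-4.8, -1.2, 5.3]
opening: 0.115
finger_force: 36.3
```

>>> {"api": "drive_tool", "payload": {"moves": [[[0,0,0.17],[0,0,0],0.0],[[0,0,0.17],[0,0,0],0.0],[[0,0,0.17],[0,0,0],0.0],[[0,0,0.17],[0,0,0],0.0]]}}

```text
time: 56.48
eef_pos: [0.4622, 0.2734, 0.0887]
tcp_rot: [0.882, 0.471, -0.001, -0.001]
contact_force: [-5.5, -1.0, 5.8]
opening: 0.114
finger_force: 36.4
```

>>> {"api": "drive_tool", "payload": {"moves": [[[0,0,0.17],[0,0,0],0.0],[[0,0,0.17],[0,0,0],0.0],[[0,0,0.17],[0,0,0],0.0],[[0,0,0.08],[0,0,0],0.0],[[0,0,0],[0,0,0],0.0]]}}

```text
time: 57.1
eef_pos: [0.462, 0.2736, 0.0887]
tcp_rot: [0.981, 0.196, -0.001, -0.001]
contact_force: [-6.0, 0.5, 6.7]
opening: 0.116
finger_force: 36.4
```

Run:
```python
from h import *
s=ctrl.get_state();print('v=%.3f'%(np.pi-.171-psi()),np.round(s['wrist_torque'],2),s['contact_force'],np.round(s['qpos'],2))
```

```text
v=2.575 [ 0.03  1.11 -0.09] [-5.95600952  0.49654816  6.66985196] [0.34 0.13 2.01 0.   1.01 1.52]
```

>>> {"api": "drive_tool", "payload": {"moves": [[[0,0,0.03],[0,0,0],0.0],[[0,0,0.03],[0,0,0],0.0],[[0,0,0],[0,0,0],0.0]]}}

```text
time: 57.48
eef_pos: [0.462, 0.2736, 0.0887]
tcp_rot: [0.986, 0.168, -0.001, -0.0]
contact_force: [-6.5, 1.1, 6.8]
opening: 0.116
finger_force: 37.3
```

Run:
```python
from h import *
s=ctrl.get_state();print('v=%.3f'%(np.pi-.171-psi()),np.round(s['wrist_torque'],2))
```

```text
v=2.632 [0.06 1.12 0.49]
```

>>> {"api": "drive_tool", "payload": {"moves": [[[0,0,0],[0,0,0],0.034],[[0,0,0],[0,0,0],0.034],[[0,0,0],[0,0,-0.055],0.034],[[0,0,-0.16],[0,0,-0.055],0.034],[[0,0,-0.18],[0,0,0],0.034]]}}

```text
time: 58.1
eef_pos: [0.467, 0.2742, 0.2036]
tcp_rot: [0.943, 0.334, 0.006, 0.0]
contact_force: [0.5, -0.4, -0.3]
opening: 0.396
finger_force: 0.0
```

>>> {"api": "drive_tool", "payload": {"moves": [[[0,0,-0.18],[0,0,0],0.034],[[0,0,-0.18],[0,0,0],0.034],[[0,0,-0.18],[0,0,0],0.034],[[0,0,-0.18],[0,0,0],0.034],[[0,0,-0.18],[0,0,0],0.034]]}}

```text
time: 58.72
eef_pos: [0.4636, 0.2729, 0.197]
tcp_rot: [0.703, 0.711, 0.0, 0.0]
contact_force: [-1.0, 0.5, 0.2]
opening: 0.401
finger_force: 0.0
```

>>> {"api": "drive_tool", "payload": {"moves": [[[0,0,-0.09],[-0.0431,0.0294,0],0.034],[[0,0,0],[-0.0431,0.0294,0.0],0.034],[[0,0,0],[-0.0431,0.0293,0.03],0.034],[[0,0,0],[0,0,0.02],0.034],[[0,0,0],[0,0,0],0.034]]}}

```text
time: 59.35
eef_pos: [0.5577, 0.1497, 0.1443]
tcp_rot: [0.673, 0.74, -0.002, -0.002]
contact_force: [-0.4, 0.7, 0.1]
opening: 0.399
finger_force: 0.0
```

>>> {"api": "drive_tool", "payload": {"moves": [[[0,0,0],[0,0,0],0.034],[[0,0,0],[0,0,0],0.034]]}}

```text
time: 59.6
eef_pos: [0.5597, 0.151, 0.1483]
tcp_rot: [0.672, 0.74, 0.001, 0.001]
contact_force: [-0.1, 0.7, 0.7]
opening: 0.395
finger_force: 0.0
```

Run:
```python
from h import *
to(.5640,.1530,.086,1.67)
```

```text
t=59.6 at [0.5597 0.151  0.1483] psi 1.667 | turn z -0.003 | shift x 0.0016 y 0.0045 z 0.0623
```

>>> {"api": "drive_tool", "payload": {"moves": [[[0,0,0],[0.0016,0.0045,0.02],0.034],[[0,0,0],[0,0,0.02],0.034],[[0,0,0],[0,0,0.022],0.034],[[0,0,0],[0,0,0],0.034],[[0,0,0],[0,0,0],0.034]]}}

```text
time: 60.22
eef_pos: [0.5637, 0.1519, 0.0846]
tcp_rot: [0.673, 0.74, -0.0, -0.0]
contact_force: [0.4, 0.0, -0.3]
opening: 0.399
finger_force: 0.0
```

>>> {"api": "drive_tool", "payload": {"moves": [[[0,0,0],[0,0,0],0.0],[[0,0,0],[0,0,0],0.0],[[0,0,0],[0,0,0],0.0]]}}

```text
time: 60.6
eef_pos: [0.5637, 0.1519, 0.086]
tcp_rot: [0.673, 0.74, -0.0, -0.0]
contact_force: [-4.5, 0.0, 5.9]
opening: 0.117
finger_force: 37.1
```

>>> {"api": "drive_tool", "payload": {"moves": [[[0,0,0.17],[0,0,0],0.0],[[0,0,0.17],[0,0,0],0.0],[[0,0,0.17],[0,0,0],0.0],[[0,0,0.17],[0,0,0],0.0]]}}

```text
time: 61.1
eef_pos: [0.5619, 0.1522, 0.086]
tcp_rot: [0.882, 0.471, -0.002, -0.001]
contact_force: [-11.3, 1.2, 9.6]
opening: 0.119
finger_force: 37.7
```

>>> {"api": "drive_tool", "payload": {"moves": [[[0,0,0.17],[0,0,0],0.0],[[0,0,0.17],[0,0,0],0.0],[[0,0,0.17],[0,0,0],0.0],[[0,0,0.1],[0,0,0],0.0],[[0,0,0.04],[0,0,0],0.0]]}}

```text
time: 61.72
eef_pos: [0.5607, 0.1535, 0.0859]
tcp_rot: [0.986, 0.167, -0.004, -0.002]
contact_force: [-11.7, 3.8, 10.8]
opening: 0.114
finger_force: 39.7
```

>>> {"api": "drive_tool", "payload": {"moves": [[[0,0,0],[0,0,0],0.0]]}}

```text
time: 61.85
eef_pos: [0.5607, 0.1535, 0.086]
tcp_rot: [0.986, 0.168, -0.004, -0.001]
contact_force: [-11.9, 3.1, 10.9]
opening: 0.118
finger_force: 39.0
```

Run:
```python
from h import *
s=ctrl.get_state();print('v=%.3f'%(np.pi-.171-psi()),np.round(s['wrist_torque'],2))
```

```text
v=2.632 [0.55 1.9  0.51]
```

>>> {"api": "drive_tool", "payload": {"moves": [[[0,0,0],[0,0,0],0.034],[[0,0,0],[0,0,0],0.034],[[0,0,0],[0,0,-0.055],0.034],[[0,0,-0.16],[0,0,-0.055],0.034],[[0,0,-0.18],[0,0,0],0.034]]}}

```text
time: 62.48
eef_pos: [0.568, 0.152, 0.2017]
tcp_rot: [0.943, 0.334, 0.007, 0.002]
contact_force: [0.7, -0.0, -0.8]
opening: 0.4
finger_force: 0.0
```

>>> {"api": "drive_tool", "payload": {"moves": [[[0,0,-0.18],[0,0,0],0.034],[[0,0,-0.18],[0,0,0],0.034],[[0,0,-0.18],[0,0,0],0.034],[[0,0,-0.18],[0,0,0],0.034],[[0,0,-0.18],[0,0,0],0.034]]}}

```text
time: 63.1
eef_pos: [0.5643, 0.1515, 0.1947]
tcp_rot: [0.703, 0.711, 0.0, 0.0]
contact_force: [0.2, -0.4, 1.4]
opening: 0.396
finger_force: 0.0
```

>>> {"api": "drive_tool", "payload": {"moves": [[[0,0,-0.09],[0.0111,-0.0386,0],0.034],[[0,0,0],[0.0111,-0.0386,0.0],0.034],[[0,0,0],[0.0111,-0.0386,0.03],0.034],[[0,0,0],[0,0,0.02],0.034],[[0,0,0],[0,0,0],0.034]]}}

```text
time: 63.72
eef_pos: [0.445, 0.1772, 0.1433]
tcp_rot: [0.673, 0.74, -0.001, -0.001]
contact_force: [1.1, 0.6, 0.9]
opening: 0.395
finger_force: 0.0
```

>>> {"api": "drive_tool", "payload": {"moves": [[[0,0,0],[0,0,0],0.034],[[0,0,0],[0,0,0],0.034]]}}

```text
time: 63.98
eef_pos: [0.4476, 0.1775, 0.1462]
tcp_rot: [0.673, 0.74, 0.001, 0.001]
contact_force: [0.3, 0.1, -0.4]
opening: 0.398
finger_force: 0.0
```

Run:
```python
from h import *
to(.4450,.1742,.086,1.67)
```

```text
t=64.0 at [0.4476 0.1775 0.1462] psi 1.665 | turn z -0.005 | shift x -0.0031 y -0.0029 z 0.0602
```

>>> {"api": "drive_tool", "payload": {"moves": [[[0,0,0],[-0.0031,-0.0029,0.02],0.034],[[0,0,0],[0,0,0.02],0.034],[[0,0,0],[0,0,0.02],0.034],[[0,0,0],[0,0,0],0.034],[[0,0,0],[0,0,0],0.034]]}}

```text
time: 64.6
eef_pos: [0.4446, 0.1743, 0.086]
tcp_rot: [0.673, 0.74, 0.001, 0.001]
contact_force: [-0.1, 1.6, 0.2]
opening: 0.398
finger_force: 0.0
```

>>> {"api": "drive_tool", "payload": {"moves": [[[0,0,0],[0,0,0],0.0],[[0,0,0],[0,0,0],0.0],[[0,0,0],[0,0,0],0.0]]}}

```text
time: 64.97
eef_pos: [0.4451, 0.1744, 0.0862]
tcp_rot: [0.673, 0.74, 0.001, 0.001]
contact_force: [2.3, 1.6, 2.8]
opening: 0.118
finger_force: 39.2
```

>>> {"api": "drive_tool", "payload": {"moves": [[[0,0,0.17],[0,0,0],0.0],[[0,0,0.17],[0,0,0],0.0],[[0,0,0.17],[0,0,0],0.0],[[0,0,0.17],[0,0,0],0.0]]}}

```text
time: 65.47
eef_pos: [0.4445, 0.1746, 0.0862]
tcp_rot: [0.882, 0.471, 0.001, 0.0]
contact_force: [0.8, 1.2, 4.0]
opening: 0.12
finger_force: 39.4
```

>>> {"api": "drive_tool", "payload": {"moves": [[[0,0,0.17],[0,0,0],0.0],[[0,0,0.17],[0,0,0],0.0],[[0,0,0.17],[0,0,0],0.0],[[0,0,0.1],[0,0,0],0.0],[[0,0,0.04],[0,0,0],0.0]]}}

```text
time: 66.1
eef_pos: [0.4441, 0.1751, 0.0863]
tcp_rot: [0.986, 0.167, 0.001, -0.001]
contact_force: [-0.4, 2.6, 4.8]
opening: 0.12
finger_force: 41.2
```

>>> {"api": "drive_tool", "payload": {"moves": [[[0,0,0],[0,0,0],0.0]]}}

```text
time: 66.22
eef_pos: [0.4441, 0.1751, 0.0862]
tcp_rot: [0.986, 0.168, 0.001, -0.001]
contact_force: [-1.3, 2.7, 5.8]
opening: 0.116
finger_force: 40.5
```

Run:
```python
from h import *
s=ctrl.get_state();print('v=%.3f'%(np.pi-.171-psi()),np.round(s['wrist_torque'],2))
```

```text
v=2.633 [0.47 0.14 0.52]
```

>>> {"api": "drive_tool", "payload": {"moves": [[[0,0,0],[0,0,0],0.034],[[0,0,0],[0,0,0],0.034],[[0,0,0],[0,0,-0.055],0.034],[[0,0,-0.16],[0,0,-0.055],0.034],[[0,0,-0.18],[0,0,0],0.034]]}}

```text
time: 66.85
eef_pos: [0.4466, 0.1746, 0.2003]
tcp_rot: [0.943, 0.334, 0.005, 0.001]
contact_force: [-0.1, -0.4, -1.3]
opening: 0.4
finger_force: 0.0
```

>>> {"api": "drive_tool", "payload": {"moves": [[[0,0,-0.18],[0,0,0],0.034],[[0,0,-0.18],[0,0,0],0.034],[[0,0,-0.18],[0,0,0],0.034],[[0,0,-0.18],[0,0,0],0.034],[[0,0,-0.18],[0,0,0],0.034]]}}

```text
time: 67.47
eef_pos: [0.4431, 0.1739, 0.1942]
tcp_rot: [0.703, 0.711, -0.001, -0.0]
contact_force: [-0.9, 1.2, -0.3]
opening: 0.398
finger_force: 0.0
```

>>> {"api": "drive_tool", "payload": {"moves": [[[0,0,-0.09],[0.0215,0.0475,0],0.034],[[0,0,0],[0.0215,0.0475,0.0],0.034],[[0,0,0],[0.0214,0.0474,0.03],0.034],[[0,0,0],[0,0,0.02],0.034],[[0,0,0],[0,0,0],0.034]]}}

```text
time: 68.1
eef_pos: [0.5789, 0.2469, 0.1412]
tcp_rot: [0.673, 0.74, -0.003, -0.002]
contact_force: [0.7, 0.3, 0.1]
opening: 0.398
finger_force: 0.0
```

>>> {"api": "drive_tool", "payload": {"moves": [[[0,0,0],[0,0,0],0.034],[[0,0,0],[0,0,0],0.034]]}}

```text
time: 68.35
eef_pos: [0.5817, 0.2475, 0.1472]
tcp_rot: [0.673, 0.74, 0.001, 0.001]
contact_force: [-0.2, -0.1, -0.8]
opening: 0.397
finger_force: 0.0
```

Run:
```python
from h import *
to(.5803,.2520,.086,1.67)
```

```text
t=68.3 at [0.5817 0.2475 0.1472] psi 1.665 | turn z -0.005 | shift x 0.0046 y -0.0010 z 0.0612
```

>>> {"api": "drive_tool", "payload": {"moves": [[[0,0,0],[0.0046,-0.001,0.02],0.034],[[0,0,0],[0,0,0.02],0.034],[[0,0,0],[0,0,0.021],0.034],[[0,0,0],[0,0,0],0.034],[[0,0,0],[0,0,0],0.034]]}}

```text
time: 68.97
eef_pos: [0.5798, 0.2521, 0.0835]
tcp_rot: [0.673, 0.74, -0.0, -0.0]
contact_force: [0.7, 0.8, 0.2]
opening: 0.399
finger_force: 0.0
```

>>> {"api": "drive_tool", "payload": {"moves": [[[0,0,0],[0,0,0],0.0],[[0,0,0],[0,0,0],0.0],[[0,0,0],[0,0,0],0.0]]}}

```text
time: 69.35
eef_pos: [0.5807, 0.2522, 0.0847]
tcp_rot: [0.673, 0.74, 0.001, 0.001]
contact_force: [2.4, 1.1, 0.5]
opening: 0.115
finger_force: 38.4
```

>>> {"api": "drive_tool", "payload": {"moves": [[[0,0,0.17],[0,0,0],0.0],[[0,0,0.17],[0,0,0],0.0],[[0,0,0.17],[0,0,0],0.0],[[0,0,0.17],[0,0,0],0.0]]}}

```text
time: 69.85
eef_pos: [0.5802, 0.2524, 0.0847]
tcp_rot: [0.882, 0.471, 0.0, -0.0]
contact_force: [-0.2, 0.2, 1.8]
opening: 0.114
finger_force: 38.6
```

>>> {"api": "drive_tool", "payload": {"moves": [[[0,0,0.17],[0,0,0],0.0],[[0,0,0.17],[0,0,0],0.0],[[0,0,0.17],[0,0,0],0.0],[[0,0,0.1],[0,0,0],0.0],[[0,0,0.04],[0,0,0],0.0]]}}

```text
time: 70.47
eef_pos: [0.5798, 0.2528, 0.0846]
tcp_rot: [0.986, 0.168, 0.0, -0.0]
contact_force: [-1.6, 2.0, 2.5]
opening: 0.119
finger_force: 40.2
```

>>> {"api": "drive_tool", "payload": {"moves": [[[0,0,0],[0,0,0],0.0]]}}

```text
time: 70.6
eef_pos: [0.5799, 0.2528, 0.0847]
tcp_rot: [0.986, 0.169, 0.0, -0.0]
contact_force: [-2.1, 2.8, 2.3]
opening: 0.117
finger_force: 39.7
```

Run:
```python
from h import *
s=ctrl.get_state();print('v=%.3f'%(np.pi-.171-psi()),np.round(s['wrist_torque'],2))
```

```text
v=2.632 [0.3  0.23 0.66]
```

Knob c has reached its stop too. I release, rise, turn back and retreat for a final check.

>>> {"api": "drive_tool", "payload": {"moves": [[[0,0,0],[0,0,0],0.034],[[0,0,0],[0,0,0],0.034],[[0,0,0],[0,0,-0.06],0.034],[[0,0,-0.17],[0,0,-0.06],0.034],[[0,0,-0.18],[0,0,-0.06],0.034]]}}

```text
time: 71.22
eef_pos: [0.5797, 0.2517, 0.2652]
tcp_rot: [0.941, 0.339, -0.0, 0.0]
contact_force: [0.5, 0.7, 0.9]
opening: 0.395
finger_force: 0.0
```

>>> {"api": "drive_tool", "payload": {"moves": [[[0,0,-0.18],[0,0,-0.03],0.034],[[0,0,-0.18],[0,0,0],0.034],[[0,0,-0.18],[0,0,0],0.034],[[0,0,-0.18],[0,0,0],0.034],[[0,0,0],[-0.05,-0.06,0],0.034]]}}

```text
time: 71.85
eef_pos: [0.527, 0.2203, 0.2901]
tcp_rot: [0.763, 0.647, -0.002, -0.001]
contact_force: [-0.5, -0.2, 0.7]
opening: 0.397
finger_force: 0.0
```

>>> {"api": "drive_tool", "payload": {"moves": [[[0,0,0],[-0.05,-0.01,0],0.034],[[0,0,0],[-0.03,0,0],0.034],[[0,0,0],[0,0,0],0.034],[[0,0,0],[0,0,0],0.034]]}}

```text
time: 72.35
eef_pos: [0.5031, 0.1435, 0.2938]
tcp_rot: [0.763, 0.646, 0.0, -0.0]
contact_force: [0.1, 0.4, 0.3]
opening: 0.398
finger_force: 0.0
```

Run:
```python
from h import *
d=cam('wrist','w21'); stripes(d); to(.5,.1); c=cam('top')
cv2.imwrite('pics/fin.png',np.hstack([d['image'][:,80:480],cv2.resize(c['image'][110:320,110:310],(400,420),interpolation=cv2.INTER_CUBIC)])[:,:,::-1])
```

```text
a thr 94.0 n 235 mean [-0.0122  0.0087] cw by axis 2.25 by centroid -2.52 elong 3.0
a thr 94.0 n 198 mean [ 0.0033 -0.015 ] cw by axis 2.86 by centroid 1.35 elong 3.0
a thr 94.0 n 84 mean [-0.0107 -0.0073] cw by axis 2.63 by centroid 2.54 elong 3.2
b thr 143.0 n 71 mean [0.0039 0.0177] cw by axis -2.87 by centroid -1.35 elong 4.6
b thr 143.0 n 327 mean [ 0.0077 -0.011 ] cw by axis -0.60 by centroid 0.96 elong 2.8
b thr 143.0 n 81 mean [-0.0096 -0.0074] cw by axis 2.61 by centroid 2.48 elong 3.7
c thr 144.0 n 415 mean [-0.003   0.0136] cw by axis -0.24 by centroid -1.79 elong 2.8
c thr 144.0 n 218 mean [ 0.0139 -0.0083] cw by axis -1.02 by centroid 0.54 elong 3.3
c thr 144.0 n 106 mean [-0.0095 -0.0069] cw by axis 2.61 by centroid 2.51 elong 4.0
d thr 141.0 n 561 mean [-0.0063  0.0105] cw by axis -0.55 by centroid -2.11 elong 2.5
d thr 141.0 n 102 mean [-0.0099 -0.0065] cw by axis 2.61 by centroid 2.56 elong 4.1
t=72.4 at [0.5032 0.1438 0.2937] psi 1.406 | turn z 0.000 | shift x -0.0437 y 0.0040 z None
```

View pics/fin.png

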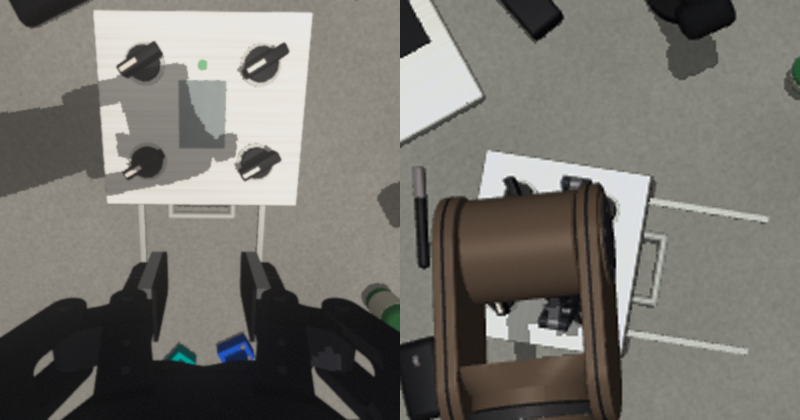

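The final view shows all four stripes at about 2.6 rad and the tray home (bar at 202,210 close to the housing). The arm is clear of everything, so I hand in.

```bash
python3 -c "
from plant import ctrl
print(ctrl.sign_off())"
```

```text
the job is handed in; nothing more can be done
None
```

The job is handed in, with no verdict shown. The one spent cartridge is in the bin, the three fresh ones were flat in their bays when I closed the tray, the tray is home, and all four knobs were tightened crosswise in two passes to their stops (about 2.6 rad).

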